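Line up the fired tiles and check them with the thermometer wand

ROBOT

A 6-joint arm with a two-finger parallel gripper is mounted at the origin on the work surface. World frame = base frame: x ahead of the robot, y to its left, z up, the work surface at z = 0. Lengths are in m, angles in rad, forces in N, time in s.
With the tool pointing down it reaches from about 0.35 to 0.975 m from the base axis. Payload 4.9 kg.
Tool frame: the origin (TCP) lies at the very end of the fingers, on their centre line; the grasp point (between the pads) lies 19 mm behind it; z points along the fingers, y is the line along which they close (so a half turn about z gives the same grasp; the last joint's range is limited). The gripper opens to 85 mm and grips with 20 to 120 N. Pads are 22 mm wide; open, the fingers measure 114 mm over their backs; the gripper's body (76 mm by 85 mm) begins 54 mm behind the grasp point. The pads swing forward as they close: fully open they stand 13 mm farther back than shut.
Start: joints at [-1.392, 0.053, 1.613, -0, 1.476, -0.119], TCP at [0.183, -0.597, 0.231] pointing down, gripper open.
Joint ranges: [-3.01, 3.01], [-1.01, 2.22], [0.06, 2.58], [-1.02, 4.17], [0.09, 2.62], [-3.14, 3.14]. Speed limits (rad/s): [2.57, 2.57, 3.14, 3.14, 3.14, 3.14].

INTERFACE

Orientations are given as a unit quaternion [w, x, y, z].
In Python, from plant import manip gives the robot as it stands.
- The arm moves only by the tool send_rows, never from a script. Its argument "increments" is a list of rows, each an object of numbers: "claw": the closure, from -1 (fully open) to 1 (shut); "dx", "dy", "dz": the shift along the tool's x, y, z in units of 0.5 m (1.0 is 0.5 m); "yaw": the turn about the tool's z in units of 1.5 rad (1.0 is 1.5 rad). A call has 1 to 20 rows; each row is the pose to reach, as a shift and turn from the pose commanded when the call began, along the tool's axes at that moment; what a row does not reach only later rows make up. A row lasts 1/8 s, in which the tool goes at most 62.5 mm and 10.7 degrees, less where a joint would pass 70% of its speed; a pose out of reach is approached as far as the arm can. A call with a number of a shift or a turn outside -1 to 1 is refused whole. A call with a gripper value outside its range is refused whole. The fingers move at their own pace and stop on an object; the grip force is fixed at half the most. Time passes only in rows, so rows that repeat a pose let the fingers close. It gives the time, the measured TCP pose, the force, the opening and the grip force at its end, in the units of the state.
- manip.state(): the state, without advancing time (a new reading comes with each control period).
- manip.grab_frame(name): name is "scene" or "top" or "wrist"; returns the picture (480x640x3 uint8, red, green, blue); there is no depth.
- manip.camera_params(name): a dict with "camera_matrix" (3x3 intrinsics, pixels), "extrinsics" (4x4, takes a point from world to camera coordinates); the wrist camera has in their place "tool_from_camera" (4x4, takes a point from camera to tool coordinates, whose origin is the TCP and whose axes are the flange's). Camera axes: x right, y down, z forward; pixel columns grow to the right and rows downward; lengths in m; the calibration is good to about 2 mm. A picture is of the moment at which its call begins: read the wrist's pose just before it. camera_params takes no time and is no camera call.
- manip.job_done(): hands the job in; it is judged then, once.
The state is a dict: "time": time; "joint_pos": joint angles; "joint_vel": joint speeds; "joint_efforts": joint torques, N m; "tool_pos": TCP position; "tool_rot": TCP orientation; "contact_force": force on the tool from outside, world axes, zero at the start; "ft_torque": the same for the moment, N m; "gripper_width": opening from 0.0 (shut) to 1.0 (fully open); "grasp_force": force on a finger pad.
Only numpy, scipy, OpenCV 4.12 (cv2) and the standard library are available. Lean on these libraries where they do the work, as an engineer would, in place of code of your own. Each camera call takes 0.05 s, during which the arm holds its last target. There are 200 camera calls.

TASK

Line the loose terracotta tiles up in a row on the white ware board: each lying flat and square with one short end against the wooden batten and centred on its own line, the lines being for the four lengths from the longest on the left (as the robot sees it) to the shortest on the right, so a missing length leaves its line empty. Then take the thermometer wand from its rest and, from the longest tile to the shortest, aim it at the middle of each tile with the lens about 100 mm away and hold it steady there for a good second, never touching a tile with the wand. Finally lay the wand back in the forks of its rest, leave the row straight, and do not push the jar, mug or bowl aside.

Things in the scene. Friction and masses are not known exactly. Their poses are not given: they have to be found in the camera images.
- tile_a: flat terracotta tile, 120 long (its x) x 45 wide (y) x 16 thick (z) mm; origin at the centre of its underside; may be absent
- tile_b: flat terracotta tile, 100 long (its x) x 45 wide (y) x 16 thick (z) mm; origin at the centre of its underside; may be absent
- tile_c: flat terracotta tile, 80 long (its x) x 45 wide (y) x 16 thick (z) mm; origin at the centre of its underside; may be absent
- tile_d: flat terracotta tile, 60 long (its x) x 45 wide (y) x 16 thick (z) mm; origin at the centre of its underside; may be absent
- tile_a_top (a point): middle of the upper face of tile_a, 16 mm above its origin
- tile_b_top (a point): middle of the upper face of tile_b, 16 mm above its origin
- tile_c_top (a point): middle of the upper face of tile_c, 16 mm above its origin
- tile_d_top (a point): middle of the upper face of tile_d, 16 mm above its origin
- board: fixed white ware board, 150 (x) x 500 (y) x 18 thick mm, origin at the centre of its underside. A wooden batten 18 mm wide and 22 mm high runs along its far (+x) edge on top; the batten face that looks to the robot is the plane x = +57 mm. Four thin dark lines at right angles to the batten, also drawn across its top, lie at y = +165, +55, -55, -165 mm (+y is the left as the robot sees it)
- rest: fixed wooden rest with two U-shaped forks at x = -55 and +55 mm (each 12 mm thick), origin at the centre of its underside. The fork floors are 60 mm high, the prongs rise to 76 mm and leave 40 mm between them (y); the base plate is 150 x 70 x 12 mm. It may stand left or right of the board
- wand: thermometer wand, 160 g: box-shaped body 150 (x) x 26 (y) x 30 (z) mm with a round black head, 30 mm across, bent 45 degrees down at its +x end. Origin at the centre of the underside of the body. It lies level across the forks, origin 60 mm up, head to the +x of the rest, to be gripped across y between the forks. The lens looks along (0.707, 0, -0.707)
- lens (a point): centre of the lens of the wand, at (105, 0, -15) mm in the wand frame
- spot (a point): the measuring spot: the point 100 mm straight out in front of the lens, at (175.7, 0, -85.7) mm in the wand frame
- glaze_jar: bystander: white jar, 80 mm across, 100 mm high, origin under its centre
- mug: bystander: blue mug, 70 mm across, 60 mm high, origin under its centre
- bowl: bystander: white bowl, 90 mm across, 45 mm high, origin under its centre
Things that resemble listed ones, but are neither listed nor needed, are in the scene too. What is shaped like the tile_b but pink or turquoise is not meant. What is shaped like the tile_a but black or pink is not meant.

How it is judged:
On the way, in this order (a step that is already met when the one before it is completed fails the run):
1. all tiles stand in the row, each on its own line, against the batten (x of tile_a in the frame of board between -0.01 and 0.001 m and z of tile_a in the frame of board between 0.014 and 0.023 m and angle between each of tile_a, tile_b, tile_c, tile_d's own z axis and vertical below 0.08 rad and angle between the x axis of each of tile_a, tile_b, tile_c, tile_d and the x axis of board, either way round below 0.09 rad and linear speed of each of tile_a, tile_b, tile_c, tile_d below 0.02 m/s and y of tile_a in the frame of board between 0.154 and 0.176 m and x of tile_b in the frame of board between -8.67362e-19 and 0.011 m and z of tile_b in the frame of board between 0.014 and 0.023 m and y of tile_b in the frame of board between 0.044 and 0.066 m and x of tile_c in the frame of board between 0.01 and 0.021 m and z of tile_c in the frame of board between 0.014 and 0.023 m and y of tile_c in the frame of board between -0.066 and -0.044 m and x of tile_d in the frame of board between 0.02 and 0.031 m and z of tile_d in the frame of board between 0.014 and 0.023 m and y of tile_d in the frame of board between -0.176 and -0.154 m), for 0.3 s.
2. the wand is aimed at the middle of the 120 mm tile from about 100 mm and held there for 1 s (distance between spot and tile_a_top below 0.018 m), for 1 s.
3. the wand is aimed at the middle of the 100 mm tile from about 100 mm and held there for 1 s (distance between spot and tile_b_top below 0.018 m), for 1 s.
4. the wand is aimed at the middle of the 80 mm tile from about 100 mm and held there for 1 s (distance between spot and tile_c_top below 0.018 m), for 1 s.
5. the wand is aimed at the middle of the 60 mm tile from about 100 mm and held there for 1 s (distance between spot and tile_d_top below 0.018 m), for 1 s.
At the end, for the whole second after the job is handed in: Tiles flat on the board, square within 0.09 rad, end within 7 mm of the batten, within 11 mm of their own line (longest leftmost, shortest rightmost; a missing one leaves its line empty); wand at rest in the forks within 18 mm along and 12 mm across, either way round (all of step 1 and z of wand in the frame of rest between 0.054 and 0.066 m and x of wand in the frame of rest between -0.018 and 0.018 m and y of wand in the frame of rest between -0.012 and 0.012 m and angle between the x axis of wand and the x axis of rest, either way round below 0.2 rad and linear speed of wand below 0.02 m/s); the robot touches nothing.
It fails at once if the wand touches a tile (contact force between wand and tile_a above 1 N or contact force between wand and tile_b above 1 N or contact force between wand and tile_c above 1 N or contact force between wand and tile_d above 1 N).
It fails at once if the glaze jar is pushed aside (distance of glaze_jar from where it was at the start of the episode above 0.03 m).
It fails at once if the mug is pushed aside (distance of mug from where it was at the start of the episode above 0.03 m).
It fails at once if the bowl is pushed aside (distance of bowl from where it was at the start of the episode above 0.03 m).
Of tile_a, tile_b, tile_c, tile_d only 3 to 4 are there at a start; the rules pass over those that are not, and their reading is None.
At some moment in a run one of tile_a, tile_b, tile_c, tile_d may be knocked a few centimetres aside while the robot is not near it.
It also fails if it takes over 210 s, if anything falls off the work surface, if the arm or the gripper's body presses on something with over 40 N, if the wrist force passes 120 N, or if a joint passes its speed limit or range.

## Working session

There is one attempt and no reset: what is moved stays moved. The work goes in short steps, Python scripts to look and compute and a tool call to move; the robot and the scene stay as the last step left them, time stands still between calls to the robot, and variables do not carry over. Pictures are saved under pics/ and viewed, at most 14 in all, crops included, and the job is handed in when it is done.

Besides the shell and the picture viewer there is one more tool, called after "Request:" by a JSON object that holds its "op" and its "data", one argument or row to a line. send_rows: Moves the arm, as the interface text tells. Shifts and turns lie within -1 to 1; 1 stands for 0.5 m of shift or 1.5 rad of turn. Its arguments: {"type":"object","properties":{"increments":{"type":"array","items":{"type":"object","properties":{"claw":{"type":"number"},"dx":{"type":"number"},"dy":{"type":"number"},"dz":{"type":"number"},"yaw":{"type":"number"}}}}},"required":["increments"]}

```bash
mkdir -p pics
cat > h.py <<'E'
import numpy as np, cv2
from plant import manip
def grab(n,f):
    im=manip.grab_frame(n); cv2.imwrite('pics/'+f,cv2.cvtColor(im,cv2.COLOR_RGB2BGR)); return im
E
python3 - <<'E'
from h import *
np.set_printoptions(precision=4,suppress=True)
for n in('scene','top'):
    grab(n,n+'1.png'); print(n,manip.camera_params(n))
print(manip.camera_params('wrist')); print(manip.state())
E
```

```text
scene {'camera_matrix': array([[488.046 ,   0.    , 314.4438],
       [  0.    , 488.046 , 243.6512],
       [  0.    ,   0.    ,   1.    ]]), 'extrinsics': array([[ 0.596 ,  0.8029, -0.013 , -0.3539],
       [ 0.6342, -0.4806, -0.6057, -0.2715],
       [-0.4925,  0.3528, -0.7956,  1.6582],
       [ 0.    ,  0.    ,  0.    ,  1.    ]])}
top {'camera_matrix': array([[549.3483,   0.    , 318.2684],
       [  0.    , 549.3483, 233.3542],
       [  0.    ,   0.    ,   1.    ]]), 'extrinsics': array([[ 0.0207, -0.9997,  0.0151,  0.0514],
       [-0.9962, -0.0219, -0.0844,  0.5194],
       [ 0.0847, -0.0133, -0.9963,  1.336 ],
       [ 0.    ,  0.    ,  0.    ,  1.    ]])}
{'camera_matrix': array([[404.2159,   0.    , 319.3399],
       [  0.    , 404.2159, 237.7251],
       [  0.    ,   0.    ,   1.    ]]), 'tool_from_camera': array([[-0.0002, -0.9567, -0.2912,  0.0745],
       [ 1.    , -0.0002,  0.0001,  0.0007],
       [-0.0001, -0.2912,  0.9567, -0.1431],
       [ 0.    ,  0.    ,  0.    ,  1.    ]])}
{'time': 0.1, 'joint_pos': array([-1.392 ,  0.0533,  1.6142, -0.    ,  1.476 , -0.119 ]), 'joint_vel': array([-0.0007,  0.0006, -0.0013, -0.0003, -0.0004, -0.0011]), 'joint_efforts': array([  0.0003, -39.4903, -37.1364,  -0.0001,   0.0039,  -0.    ]), 'tool_pos': array([ 0.1833, -0.5969,  0.2302]), 'tool_rot': array([-0.001 ,  0.9889,  0.1483, -0.    ]), 'contact_force': array([ 0.7943,  0.8487, -0.2355]), 'ft_torque': array([-0.0388,  0.0544,  0.0425]), 'grasp_force': 0.0, 'gripper_width': 1.0034152465865744}
```

View pics/top1.png

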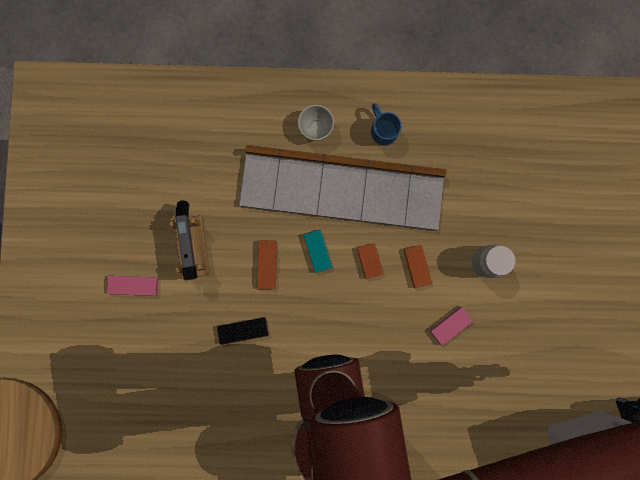

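View pics/scene1.png

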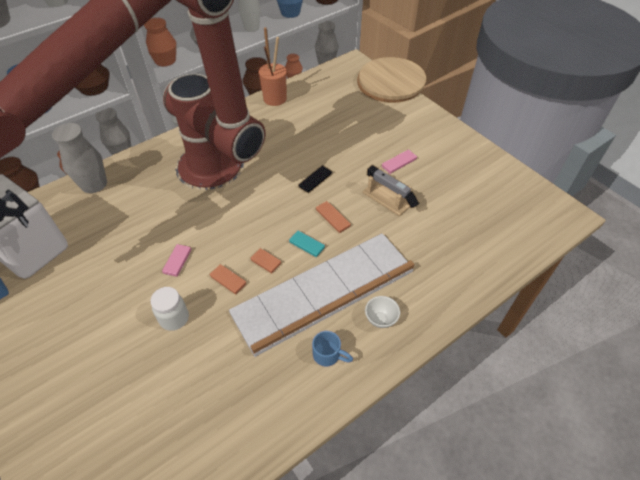

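The top view shows three terracotta candidates at (267,265), (370,260) and (418,266). Turquoise (318,251), pink (133,286) and (452,326), and black (243,330) are decoys. The board is around (342,190), the rest and wand at (190,240), the bowl at (316,122), the mug at (386,127) and the jar at (495,261). The scene view agrees. Next I'll measure everything.

```bash
cat >> h.py <<'E'
np.set_printoptions(precision=4,suppress=True)
from scipy.spatial.transform import Rotation as R
def cam(n,st=None):
    p=manip.camera_params(n); K=p['camera_matrix']
    if n=='wrist':
        w,x,y,z=st['tool_rot']; T=np.eye(4);T[:3,:3]=R.from_quat([x,y,z,w]).as_matrix();T[:3,3]=st['tool_pos']
        C=T@p['tool_from_camera']
    else: C=np.linalg.inv(p['extrinsics'])
    return K,C
def ray(KC,uv):
    K,C=KC; d=C[:3,:3]@np.linalg.solve(K,np.array([uv[0],uv[1],1.])); return C[:3,3],d/np.linalg.norm(d)
def plane(KC,uv,z):
    o,d=ray(KC,uv); return o+d*(z-o[2])/d[2]
def tri(a,b):
    (o1,d1),(o2,d2)=a,b; s=np.linalg.lstsq(np.c_[d1,-d2],o2-o1,rcond=None)[0]
    p,q=o1+s[0]*d1,o2+s[1]*d2; return (p+q)/2,np.linalg.norm(p-q)
def proj(KC,P):
    K,C=KC; q=np.linalg.inv(C)@np.r_[P,1]; q=K@q[:3]; return q[:2]/q[2]
def blobs(im,lo,hi,amin=150,amax=1e9):
    m=cv2.inRange(cv2.cvtColor(im,cv2.COLOR_RGB2HSV),np.array(lo),np.array(hi))
    m=cv2.morphologyEx(m,cv2.MORPH_OPEN,np.ones((3,3)))
    cs=cv2.findContours(m,cv2.RETR_EXTERNAL,cv2.CHAIN_APPROX_NONE)[0]
    return [c for c in cs if amin<cv2.contourArea(c)<amax]
def rect(KC,c,z):
    P=np.array([plane(KC,p[0],z)[:2] for p in c],np.float32)
    (cx,cy),(w,h),a=cv2.minAreaRect(P*1000); a=np.deg2rad(a)
    if w<h: w,h,a=h,w,a+np.pi/2
    a=(a+np.pi/2)%np.pi-np.pi/2
    return np.array([cx/1000,cy/1000]),w,h,a
E
python3 - <<'E'
from h import *
I={n:cv2.cvtColor(cv2.imread(f'pics/{n}1.png'),cv2.COLOR_BGR2RGB) for n in('top','scene')}
for n in I:
    print(n)
    for px in ([(267,265),(370,260),(418,266),(260,185),(380,170),(183,230),(340,350)] if n=='top' else [(333,217),(265,261),(227,279),(310,290),(392,182)]):
        print(px,cv2.cvtColor(I[n][px[1]:px[1]+1,px[0]:px[0]+1],cv2.COLOR_RGB2HSV)[0,0])
    for nm,lo,hi in(('tile',(4,140,110),(11,255,255)),('board',(0,0,105),(180,45,255))):
        for c in blobs(I[n],lo,hi,200):
            m=cv2.moments(c); z=.016 if nm=='tile' else .018
            r=rect(cam(n),c,z); print(nm,m['m10']/m['m00'],m['m01']/m['m00'],*r)
E
```

```text
top
(267, 265) [ 10 193 119]
(370, 260) [  9 182 119]
(418, 266) [ 10 198 121]
(260, 185) [  8  17 123]
(380, 170) [13 25 70]
(183, 230) [ 99  18 102]
(340, 350) [ 17 119 122]
tile 418.24043715846994 265.94043715846993 [ 0.4428 -0.1867] 98.03376770019531 42.376075744628906 0.27930411261764476
tile 370.1390284757119 260.67001675041877 [ 0.4539 -0.0673] 77.90792083740234 42.87211608886719 0.2856575161617061
tile 266.5569398907104 264.5857923497268 [0.439  0.1885] 115.9985122680664 41.909507751464844 0.027321581843772202
board 500.1238398302837 260.03394325112697 [ 0.4622 -0.3896] 70.21464538574219 69.41166687011719 -1.5499516962832245
board 424.16945937401204 202.04499947307406 [ 0.6039 -0.2003] 129.5622100830078 82.35423278808594 -0.09962592690266536
board 385.11348378225347 197.47350966593868 [ 0.6132 -0.1029] 128.60598754882812 106.75322723388672 -0.10265647106512077
board 341.45807228915663 192.01477911646583 [0.624  0.0065] 128.86813354492188 106.69261169433594 -0.10218349365552282
board 297.7414868105516 186.5748201438849 [0.6353 0.116 ] 128.83602905273438 106.7271957397461 -0.10
[... 1063 characters left out ...]
42331344182
board 392.1804713804713 181.74141414141414 [0.4444 0.4188] 129.02566528320312 37.960025787353516 0.16996452202075418
board 534.8383760220795 331.0465291570298 [0.8068 0.6478] 1791.5693359375 616.2293090820312 -1.019205231426343
board 627.0426029962547 6.6385767790262165 [0.254  1.9835] 200.9082489013672 158.03701782226562 -1.019205597610993
board 291.6629162789386 28.64859148972168 [-0.4762  0.6772] 610.03857421875 596.6791381835938 0.905757798071789
board 113.03789166525014 103.05486146523883 [-0.5417  0.019 ] 1213.04541015625 503.7519226074219 -1.0132709428588331
board 31.247100194195138 26.61895764446544 [-1.1942 -0.2713] 637.230224609375 390.58245849609375 -0.6650385953021347
```

Run:
```python
import cv2
a=cv2.imread('pics/top1.png'); b=cv2.imread('pics/scene1.png')
c=cv2.resize(a[190:300,150:450],(800,293),interpolation=cv2.INTER_CUBIC)
d=cv2.resize(b[155:300,200:430],(480,303),interpolation=cv2.INTER_CUBIC)
import numpy as np
o=np.zeros((596,800,3),'uint8');o[:293]=c;o[293:,:480]=d
cv2.imwrite('pics/crop1.png',o)
```

```text
(no output)
```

View pics/crop1.png

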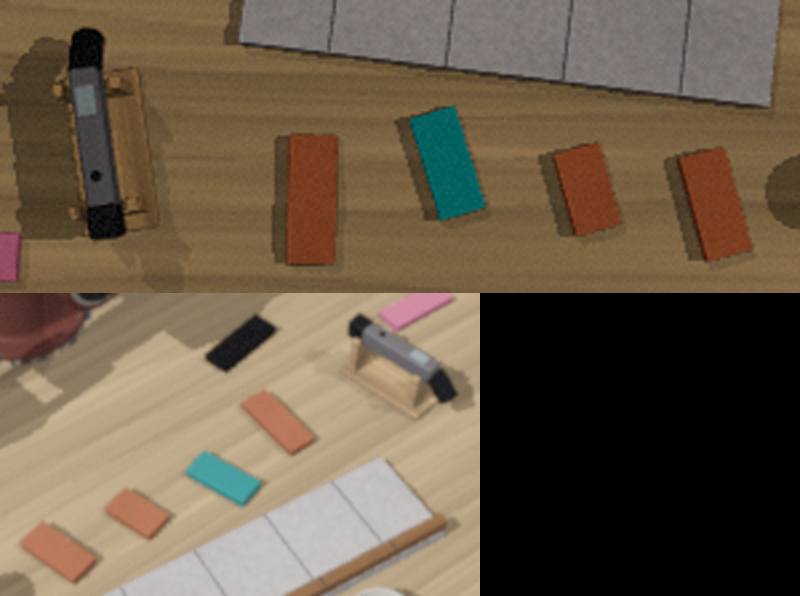

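The enlarged crop confirms three terracotta tiles. The longest is a (267,265), 116 mm measured. The middle one is b (418,266), 98 mm, and the shortest is c (370,260), 78 mm. d is absent, and the turquoise, pink and black ones are excluded by colour. Next I'll check heights with two views and locate the wand and board.

```bash
cat >> h.py <<'E'
def go(st,*wps):
    "print row numbers to world (x,y,z,heading) waypoints from state st"
    w,x,y,z=st['tool_rot']; M=R.from_quat([x,y,z,w]).as_matrix(); h0=np.arctan2(M[1,0],M[0,0])
    for p in wps:
        d=M.T@(np.array(p[:3])-st['tool_pos'])/.5; dh=(p[3]-h0+np.pi/2)%np.pi-np.pi/2 if len(p)==4 else (p[3]-h0+np.pi)%(2*np.pi)-np.pi
        print('dx %.4f dy %.4f dz %.4f yaw %.4f  dist %.3f'%(*d,-dh/1.5,np.linalg.norm(d)*.5))
E
python3 - <<'E'
from h import *
I={n:cv2.cvtColor(cv2.imread(f'pics/{n}1.png'),cv2.COLOR_BGR2RGB) for n in('top','scene')}
T,S=cam('top'),cam('scene'); print('cams',T[1][:3,3],S[1][:3,3])
cen=lambda c:(lambda m:np.array([m['m10'],m['m01']])/m['m00'])(cv2.moments(c))
ct=[cen(c) for c in blobs(I['top'],(4,140,110),(11,255,255),200)]
cs=[(cen(c),cv2.contourArea(c)) for c in blobs(I['scene'],(5,105,150),(13,200,255),150) if 180<cen(c)[0]<360 and cen(c)[1]>190]
print(cs)
for a in ct:
    for b,_ in cs:
        p,e=tri(ray(T,a),ray(S,b))
        if e<.015: print('tile',a,p,'gap',e)
# board corners near edge + batten face ends
q=[c for c in blobs(I['scene'],(0,0,150),(180,30,255),5000) if 200<cen(c)[0]<420 and cen(c)[1]>200]
m=np.vstack([c for c in blobs(I['top'],(0,0,100),(180,45,255),1000) if cen(c)[1]<210 and 230<cen(c)[0]<450])
bt=cv2.boxPoints(cv2.minAreaRect(m)); bs=cv2.boxPoints(cv2.minAreaRect(np.vstack(q))); print(bt,bs)
for a in bt:
    for b in bs:
        p,e=tri(ray(T,a),ray(S,b))
        if e<.02: print('corner',a,p,e)
r=rect(T,m,.018);print('board top rect',*r)
# wand pieces
for n,roi in(('top',(160,190,215,290)),('scene',(355,160,425,215))):
    x0,y0,x1,y1=roi; g=I[n][y0:y1,x0:x1]
    for nm,lo,hi in(('black',(0,0,0),(180,255,40)),('screen',(85,30,95),(125,140,255))):
        for c in blobs(g,lo,hi,5): print(n,nm,cen(c)+[x0,y0],cv2.contourArea(c))
E
```

```text
cams [0.4033 0.0805 1.3742] [ 1.1998 -0.4313  1.1502]
[(array([226.9449, 278.1194]), 472.0), (array([264.9553, 259.8573]), 354.0), (array([332.5321, 215.9301]), 441.0)]
tile [418.2404 265.9404] [ 0.4424 -0.1904  0.0066] gap 0.004078937603474531
tile [370.139 260.67 ] [ 0.453  -0.0703  0.0049] gap 0.004235088396403916
tile [266.5569 264.5858] [0.4379 0.1878 0.0028] gap 0.003859744061536619
[[239.2446 205.2402]
 [245.4227 154.2038]
 [444.023  178.2449]
 [437.8449 229.2812]] [[228.0135 309.5811]
 [387.1703 225.3216]
 [406.4351 261.7108]
 [247.2784 345.9703]]
corner [239.2446 205.2402] [0.5854 0.2629 0.0431] 0.01480470092979719
corner [245.4227 154.2038] [0.7101 0.2446 0.0181] 0.010429690634949074
corner [444.023  178.2449] [ 0.6611 -0.2536  0.0211] 0.009884177770330238
corner [437.8449 229.2812] [ 0.5344 -0.2391  0.0108] 0.006054628251801157
board top rect [0.6242 0.0063] 497.650390625 129.74546813964844 1.472480142516332
top black [189.1425 272.5   ] 145.0
top black [181.7238 208.0274] 140.0
scene black [411.4097 199.5069] 72.0
scene black [370.7415 170.551 ] 24.5
```

Run:
```python
from h import *
go(manip.state(),(.4428,-.187,.20,.283),(.4428,-.187,.12,.283))
```

```text
dx 0.7367 dy -0.6314 dz 0.0617 yaw 0.0098  dist 0.486
dx 0.7367 dy -0.6311 dz 0.2217 yaw 0.0098  dist 0.498
```

Request:
{"op": "send_rows", "data": {
  "increments": [
    {"dx": 0.737, "dy": -0.631, "dz": 0.06, "yaw": 0.01, "claw": -1},
    {"dx": 0.737, "dy": -0.631, "dz": 0.06, "yaw": 0.01, "claw": -1},
    {"dx": 0.737, "dy": -0.631, "dz": 0.06, "yaw": 0.01, "claw": -1},
    {"dx": 0.737, "dy": -0.631, "dz": 0.06, "yaw": 0.01, "claw": -1},
    {"dx": 0.737, "dy": -0.631, "dz": 0.06, "yaw": 0.01, "claw": -1},
    {"dx": 0.737, "dy": -0.631, "dz": 0.06, "yaw": 0.01, "claw": -1},
    {"dx": 0.737, "dy": -0.631, "dz": 0.06, "yaw": 0.01, "claw": -1},
    {"dx": 0.737, "dy": -0.631, "dz": 0.06, "yaw": 0.01, "claw": -1},
    {"dx": 0.737, "dy": -0.631, "dz": 0.06, "yaw": 0.01, "claw": -1},
    {"dx": 0.737, "dy": -0.631, "dz": 0.222, "yaw": 0.01, "claw": -1},
    {"dx": 0.737, "dy": -0.631, "dz": 0.222, "yaw": 0.01, "claw": -1},
    {"dx": 0.737, "dy": -0.631, "dz": 0.222, "yaw": 0.01, "claw": -1},
    {"dx": 0.737, "dy": -0.631, "dz": 0.222, "yaw": 0.01, "claw": -1}
  ]
}}

```text
time: 1.72
tool_pos: [0.444, -0.1889, 0.1224]
tool_rot: [0.001, 0.99, 0.14, 0.001]
contact_force: [0.4, -0.3, -0.3]
gripper_width: 0.994
grasp_force: 0.0
```

```bash
cat >> h.py <<'E'
def wtiles(f,z=.016):
    st=manip.state(); im=grab('wrist',f); KC=cam('wrist',st); out=[]
    for c in blobs(im,(3,120,60),(14,255,255),1500):
        P=c[:,0]
        if P.min()<2 or P[:,0].max()>637 or P[:,1].max()>477: continue
        r=rect(KC,c,z); out.append(r); print('tile',*r)
    return st,im,KC
E
python3 - <<'E'
from h import *
s=manip.state(); print(s['time'],s['tool_pos'],s['tool_rot'],s['contact_force'])
wtiles('w1.png')
E
```

```text
1.725 [ 0.444  -0.1889  0.1224] [0.001  0.9901 0.1405 0.0011] [ 0.4215 -0.2618 -0.3237]
tile [ 0.4456 -0.1889] 100.74906158447266 45.17243194580078 0.2772751500516544
tile [ 0.4566 -0.072 ] 79.84262084960938 49.299102783203125 0.28556983158281524
```

View pics/w1.png

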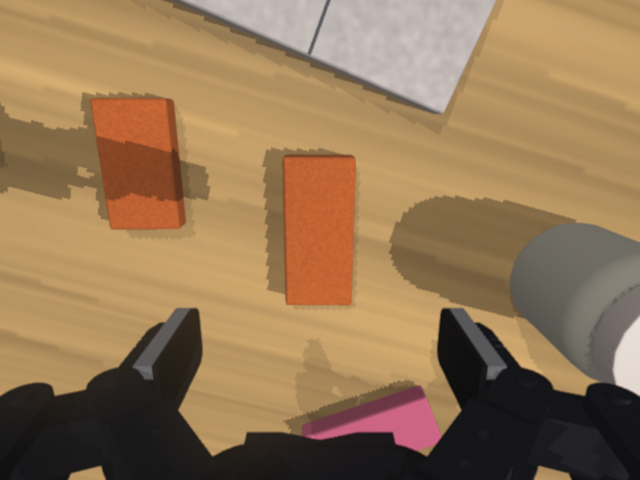

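Wrist view: tile b is at (320,230), measuring 100.7x45.2 mm on the plane z=16 mm, so its height is consistent. c is at (140,163), and the jar at (590,290) is clear of the fingers. Grasping b.

Run:
```python
from h import *
go(manip.state(),(.4456,-.189,.04,.277),(.4456,-.189,.004,.277),(.4456,-.189,.12,.277))
```

```text
dx 0.0021 dy 0.0003 dz 0.1654 yaw 0.0034  dist 0.083
dx 0.0019 dy 0.0001 dz 0.2374 yaw 0.0034  dist 0.119
dx 0.0025 dy 0.0008 dz 0.0054 yaw 0.0034  dist 0.003
```

Request:
{"op": "send_rows", "data": {
  "increments": [
    {"dx": 0.002, "dy": 0, "dz": 0.1, "yaw": 0.003, "claw": -1},
    {"dx": 0.002, "dy": 0, "dz": 0.18, "yaw": 0.003, "claw": -1},
    {"dx": 0.002, "dy": 0, "dz": 0.22, "yaw": 0.003, "claw": -1},
    {"dx": 0.002, "dy": 0, "dz": 0.237, "yaw": 0.003, "claw": -1},
    {"dx": 0.002, "dy": 0, "dz": 0.237, "yaw": 0.003, "claw": -1},
    {"dx": 0.002, "dy": 0, "dz": 0.237, "yaw": 0.003, "claw": 1},
    {"dx": 0.002, "dy": 0, "dz": 0.237, "yaw": 0.003, "claw": 1},
    {"dx": 0.002, "dy": 0, "dz": 0.237, "yaw": 0.003, "claw": 1},
    {"dx": 0.002, "dy": 0, "dz": 0.237, "yaw": 0.003, "claw": 1},
    {"dx": 0.002, "dy": 0, "dz": 0.237, "yaw": 0.003, "claw": 1},
    {"dx": 0.002, "dy": 0, "dz": 0.237, "yaw": 0.003, "claw": 1}
  ]
}}

```text
time: 3.15
tool_pos: [0.4452, -0.1882, 0.0033]
tool_rot: [0.001, 0.99, 0.139, 0.001]
contact_force: [-0.9, 0.3, 6.1]
gripper_width: 0.51
grasp_force: 63.0
```

Run:
```python
from h import *
go(manip.state(),(.4456,-.189,.13,.277),(.63,.057,.14,-.10))
```

```text
dx 0.0007 dy 0.0023 dz -0.2534 yaw 0.0009  dist 0.127
dx 0.4905 dy -0.3694 dz -0.2733 yaw 0.2522  dist 0.336
```

Request:
{"op": "send_rows", "data": {
  "increments": [
    {"dz": -0.02, "claw": 1},
    {"dz": -0.12, "claw": 1},
    {"dz": -0.24, "claw": 1},
    {"dx": 0.49, "dy": -0.369, "dz": -0.273, "yaw": 0.252, "claw": 1},
    {"dx": 0.49, "dy": -0.369, "dz": -0.273, "yaw": 0.252, "claw": 1},
    {"dx": 0.49, "dy": -0.369, "dz": -0.273, "yaw": 0.252, "claw": 1},
    {"dx": 0.49, "dy": -0.369, "dz": -0.273, "yaw": 0.252, "claw": 1},
    {"dx": 0.49, "dy": -0.369, "dz": -0.273, "yaw": 0.252, "claw": 1},
    {"dx": 0.49, "dy": -0.369, "dz": -0.273, "yaw": 0.252, "claw": 1},
    {"dx": 0.49, "dy": -0.369, "dz": -0.273, "yaw": 0.252, "claw": 1},
    {"dx": 0.49, "dy": -0.369, "dz": -0.273, "yaw": 0.252, "claw": 1},
    {"dx": 0.49, "dy": -0.369, "dz": -0.273, "yaw": 0.252, "claw": 1},
    {"dx": 0.49, "dy": -0.369, "dz": -0.273, "yaw": 0.252, "claw": 1}
  ]
}}

```text
invalid input
```

Run:
```python
from h import *
s=manip.state(); print(s['time'],s['tool_pos'],s['tool_rot'],s['gripper_width'],s['grasp_force'])
wtiles('w2.png')
np.save('w2pose.npy',np.r_[s['tool_pos'],s['tool_rot']])
```

```text
3.15 [ 0.4452 -0.1882  0.0033] [0.0009 0.9903 0.1387 0.001 ] 0.5096217351406267 62.95374870300293
tile [ 0.4468 -0.1884] 100.3718490600586 45.077205657958984 0.27776760182672366
```

View pics/w2.png

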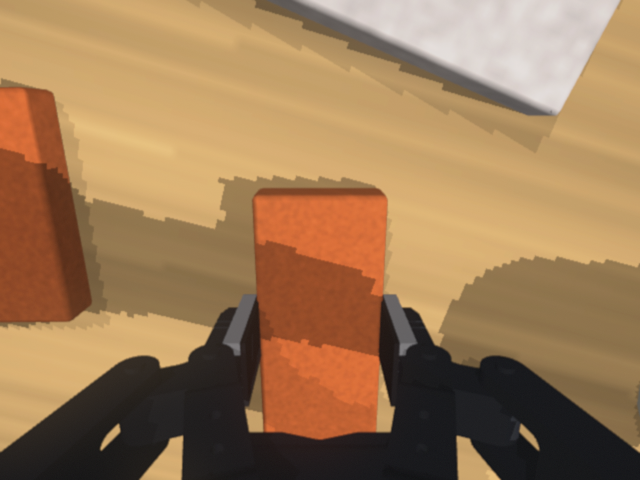

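The tile sits squarely between the pads at (320,310). The move call was refused, probably because of missing fields, so I'll resend it complete.

Request:
{"op": "send_rows", "data": {
  "increments": [
    {"dx": 0, "dy": 0, "dz": -0.02, "yaw": 0, "claw": 1},
    {"dx": 0, "dy": 0, "dz": -0.12, "yaw": 0, "claw": 1},
    {"dx": 0, "dy": 0, "dz": -0.24, "yaw": 0, "claw": 1},
    {"dx": 0.49, "dy": -0.369, "dz": -0.273, "yaw": 0.252, "claw": 1},
    {"dx": 0.49, "dy": -0.369, "dz": -0.273, "yaw": 0.252, "claw": 1},
    {"dx": 0.49, "dy": -0.369, "dz": -0.273, "yaw": 0.252, "claw": 1},
    {"dx": 0.49, "dy": -0.369, "dz": -0.273, "yaw": 0.252, "claw": 1},
    {"dx": 0.49, "dy": -0.369, "dz": -0.273, "yaw": 0.252, "claw": 1},
    {"dx": 0.49, "dy": -0.369, "dz": -0.273, "yaw": 0.252, "claw": 1},
    {"dx": 0.49, "dy": -0.369, "dz": -0.273, "yaw": 0.252, "claw": 1},
    {"dx": 0.49, "dy": -0.369, "dz": -0.273, "yaw": 0.252, "claw": 1},
    {"dx": 0.49, "dy": -0.369, "dz": -0.273, "yaw": 0.252, "claw": 1},
    {"dx": 0.49, "dy": -0.369, "dz": -0.273, "yaw": 0.252, "claw": 1}
  ]
}}

```text
time: 4.82
tool_pos: [0.6286, 0.0564, 0.1384]
tool_rot: [0.0, 0.999, -0.05, 0.0]
contact_force: [0.5, 0.8, -1.3]
gripper_width: 0.51
grasp_force: 62.2
```

Run:
```python
from h import *
s=manip.state(); print(s['time'],s['tool_pos'],s['tool_rot'],s['gripper_width'],s['grasp_force'])
wtiles('w3.png')
np.save('w3pose.npy',np.r_[s['tool_pos'],s['tool_rot']])
```

```text
4.825 [0.6286 0.0564 0.1384] [ 0.      0.9987 -0.0505  0.    ] 0.5100173473869853 62.15731859207153
tile [0.5546 0.0629] 204.04348754882812 91.1340103149414 -0.10351081314281796
tile [0.7023 0.0041] 90.97750091552734 17.869455337524414 1.4695717042898568
tile [0.7135 0.1114] 117.44877624511719 18.45201873779297 1.4695722369220747
```

View pics/w3.png

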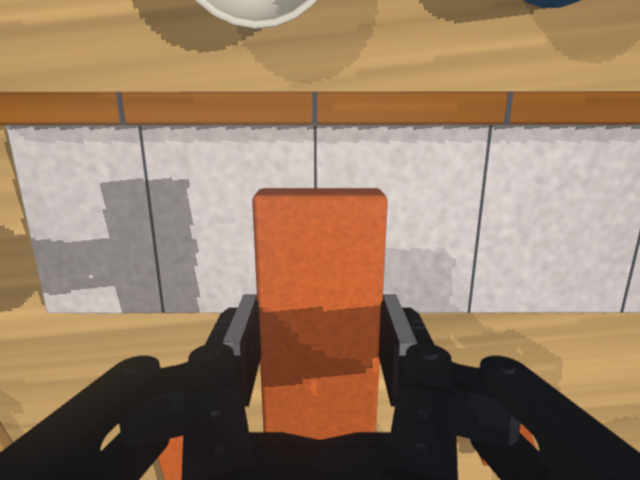

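Wrist view: the board lines cross row 150 at about u=144, 315 and 488. The batten edge is at row 125 and the held tile is centred at u=320. Fitting board pose from this view.

```bash
cat >> h.py <<'E'
def board(im,KC,rows=(132,185),seeds=(144,315,488)):
    g=cv2.cvtColor(im,cv2.COLOR_RGB2GRAY).astype(float); L=[]
    for s in seeds:
        pts=[]; c=s
        for r in range(*rows):
            a=int(c)-9; k=g[r,a:a+19]; w=np.clip(np.median(k)-k-20,0,None)
            if w.sum()>20: c=a+(w*np.arange(19)).sum()/w.sum(); pts.append((c,r))
        P=np.array([plane(KC,p,.018)[:2] for p in pts]); L.append(P)
    return L
E
python3 - <<'E'
from h import *
v=np.load('w3pose.npy'); st=dict(tool_pos=v[:3],tool_rot=v[3:])
im=cv2.cvtColor(cv2.imread('pics/w3.png'),cv2.COLOR_BGR2RGB); KC=cam('wrist',st); print('cam',KC[1][:3,3])
L=board(im,KC); mids=[]
for P in L:
    vx,vy,x,y=cv2.fitLine(P.astype(np.float32),cv2.DIST_HUBER,0,1e-4,1e-4).ravel(); 
    if vx<0: vx,vy=-vx,-vy
    print(len(P),'line at',x,y,'ang',np.arctan2(vy,vx)); mids.append((x,y))
# batten edge: saturation step
S=cv2.cvtColor(im,cv2.COLOR_RGB2HSV)[...,1].astype(float)
E=[];B=[]
for u in list(range(160,300,7))+list(range(335,480,7)):
    col=S[110:140,u]; r=110+np.argmax(-np.diff(col))+.5; E.append((u,r))
    colg=S[85:110,u]; B.append((u,85+np.argmax(np.diff(colg))+.5))
E=np.array(E); f=np.polyfit(E[:,0],E[:,1],1); print('edge row',np.polyval(f,[160,480]),E[:,1].std())
A,C=[plane(KC,(u,np.polyval(f,u)),.040) for u in(160,480)]; d=C-A; print('batten face pts',A,C,'yaw',np.arctan2(d[0],-d[1])*-1, 'z.018:',plane(KC,(160,np.polyval(f,160)),.018))
f2=np.polyfit(*np.array(B).T,1);print('batten far',plane(KC,(160,np.polyval(f2,160)),.04))
yaw=np.arctan2(-d[0],d[1]) if d[1]>0 else np.arctan2(d[0],-d[1]); print('yaw',yaw)
n=np.array([np.cos(yaw),np.sin(yaw)]);t=np.array([-n[1],n[0]])
print('face dist along n',A[:2]@n,C[:2]@n,'lines along t',[np.array(m)@t for m in mids],'tcp n,t',v[:2]@n,v[:2]@t)
# held tile far end top
m=blobs(im,(3,120,60),(14,255,255),5000)[0]
for z in(v[2]+.010,v[2]+.016): print('held far end',plane(KC,(258,190),z)[:2]@n,plane(KC,(382,190),z)[:2]@n, plane(KC,(255,200),z)[:2]@t, plane(KC,(386,200),z)[:2]@t)
E
```

```text
cam [0.7029 0.0483 0.2815]
53 line at 0.6858592 0.16371872 ang -0.100168146
53 line at 0.6818919 0.053316817 ang -0.097476885
53 line at 0.66462266 -0.055778213 ang -0.100298725
edge row [124.0523 123.2791] 0.3762743565985735
batten face pts [0.707 0.14  0.04 ] [ 0.6889 -0.0431  0.04  ] yaw 0.09889876763637796 z.018: [0.7074 0.1483 0.018 ]
batten far [0.7244 0.1362 0.04  ]
yaw -0.09889876763637796
face dist along n 0.6897590522396774 0.6897590522396774 lines along t [np.float64(0.23063881328482086), np.float64(0.12038467303405269), np.float64(0.010117611067205193)] tcp n,t 0.6199550151151478 0.11816220753863181
held far end 0.6708069620531147 0.670710344884557 0.13905959808763713 0.09523044014934542
held far end 0.671883382404051 0.6717911220268721 0.13808681666447645 0.09623406209522485
```

```bash
cat >> h.py <<'E'
YAW=-.0995
N=np.array([np.cos(YAW),np.sin(YAW)]); T=np.array([-N[1],N[0]])
def bw(x,y,z,h=YAW):  # board frame -> world tool waypoint
    p=(.6328+x)*N+(.0654+y)*T; return (p[0],p[1],z,h)
E
python3 - <<'E'
from h import *
go(manip.state(),bw(-.010,.055,.06),bw(-.010,.055,.0225),bw(.003,.055,.0225),bw(.003,.055,.13))
E
```

```text
dx 0.0057 dy -0.0034 dz 0.1569 yaw -0.0008  dist 0.079
dx 0.0057 dy -0.0034 dz 0.2319 yaw -0.0008  dist 0.116
dx 0.0317 dy -0.0034 dz 0.2319 yaw -0.0008  dist 0.117
dx 0.0317 dy -0.0034 dz 0.0169 yaw -0.0008  dist 0.018
```

Request:
{"op": "send_rows", "data": {
  "increments": [
    {"dx": 0.006, "dy": -0.004, "dz": 0.1, "yaw": -0.001, "claw": 1},
    {"dx": 0.006, "dy": -0.004, "dz": 0.18, "yaw": -0.001, "claw": 1},
    {"dx": 0.006, "dy": -0.004, "dz": 0.22, "yaw": -0.001, "claw": 1},
    {"dx": 0.006, "dy": -0.004, "dz": 0.232, "yaw": -0.001, "claw": 1},
    {"dx": 0.006, "dy": -0.004, "dz": 0.232, "yaw": -0.001, "claw": 1},
    {"dx": 0.02, "dy": -0.004, "dz": 0.232, "yaw": -0.001, "claw": 1},
    {"dx": 0.032, "dy": -0.004, "dz": 0.232, "yaw": -0.001, "claw": 1},
    {"dx": 0.032, "dy": -0.004, "dz": 0.232, "yaw": -0.001, "claw": 1},
    {"dx": 0.032, "dy": -0.004, "dz": 0.232, "yaw": -0.001, "claw": 1}
  ]
}}

```text
time: 6.0
tool_pos: [0.6451, 0.0576, 0.0224]
tool_rot: [0.0, 0.999, -0.049, 0.0]
contact_force: [0.2, 0.0, -1.3]
gripper_width: 0.504
grasp_force: 62.2
```

Run:
```python
from h import *
s=manip.state(); p=s['tool_pos'];print(p, p[:2]@N-.6328,p[:2]@T-.0654, s['contact_force'])
go(s,bw(.003,.055,.0225))
```

```text
[0.6451 0.0576 0.0224] 0.003423977812662904 0.05604065648735043 [ 0.1694  0.0033 -1.2917]
dx -0.0009 dy 0.0021 dz -0.0002 yaw 0.0009  dist 0.001
```

Run:
```python
from h import *
go(manip.state(),bw(.003,.055,.12),(.4567,-.0695,.12,.2856))
```

```text
dx -0.0008 dy 0.0021 dz -0.1952 yaw 0.0009  dist 0.098
dx -0.3501 dy 0.2900 dz -0.1952 yaw -0.2558  dist 0.247
```

Request:
{"op": "send_rows", "data": {
  "increments": [
    {"dx": 0, "dy": 0, "dz": 0.001, "yaw": 0, "claw": -1},
    {"dx": 0, "dy": 0, "dz": 0.001, "yaw": 0, "claw": -1},
    {"dx": 0, "dy": 0, "dz": 0.001, "yaw": 0, "claw": -1},
    {"dx": 0, "dy": 0, "dz": 0, "yaw": 0, "claw": -1},
    {"dx": 0, "dy": 0, "dz": -0.03, "yaw": 0, "claw": -1},
    {"dx": 0, "dy": 0, "dz": -0.12, "yaw": 0, "claw": -1},
    {"dx": 0, "dy": 0, "dz": -0.195, "yaw": 0, "claw": -1},
    {"dx": -0.35, "dy": 0.29, "dz": -0.195, "yaw": -0.256, "claw": -1},
    {"dx": -0.35, "dy": 0.29, "dz": -0.195, "yaw": -0.256, "claw": -1},
    {"dx": -0.35, "dy": 0.29, "dz": -0.195, "yaw": -0.256, "claw": -1},
    {"dx": -0.35, "dy": 0.29, "dz": -0.195, "yaw": -0.256, "claw": -1},
    {"dx": -0.35, "dy": 0.29, "dz": -0.195, "yaw": -0.256, "claw": -1},
    {"dx": -0.35, "dy": 0.29, "dz": -0.195, "yaw": -0.256, "claw": -1},
    {"dx": -0.35, "dy": 0.29, "dz": -0.195, "yaw": -0.256, "claw": -1}
  ]
}}

```text
time: 7.75
tool_pos: [0.4577, -0.0691, 0.1205]
tool_rot: [0.0, 0.99, 0.143, 0.0]
contact_force: [-1.6, -0.3, 0.1]
gripper_width: 1.002
grasp_force: 0.0
```

Run:
```python
from h import *
s,im,KC=wtiles('w4.png'); print(s['tool_pos'],s['tool_rot'])
go(s,(.4567,-.0695,.004,.2856))
```

```text
tile [ 0.4569 -0.0692] 81.47258758544922 45.09076690673828 0.28550618203276223
[ 0.4577 -0.0691  0.1205] [0.0001 0.9897 0.1429 0.0005]
dx -0.0023 dy 0.0000 dz 0.2329 yaw 0.0008  dist 0.116
```

Tile c sits as expected (81x45 mm), so I'll grasp it.

Request:
{"op": "send_rows", "data": {
  "increments": [
    {"dx": -0.002, "dy": 0, "dz": 0.1, "yaw": 0.001, "claw": -1},
    {"dx": -0.002, "dy": 0, "dz": 0.18, "yaw": 0.001, "claw": -1},
    {"dx": -0.002, "dy": 0, "dz": 0.22, "yaw": 0.001, "claw": -1},
    {"dx": -0.002, "dy": 0, "dz": 0.234, "yaw": 0.001, "claw": -1},
    {"dx": -0.002, "dy": 0, "dz": 0.234, "yaw": 0.001, "claw": 1},
    {"dx": -0.002, "dy": 0, "dz": 0.234, "yaw": 0.001, "claw": 1},
    {"dx": -0.002, "dy": 0, "dz": 0.234, "yaw": 0.001, "claw": 1},
    {"dx": -0.002, "dy": 0, "dz": 0.234, "yaw": 0.001, "claw": 1},
    {"dx": -0.002, "dy": 0, "dz": 0.234, "yaw": 0.001, "claw": 1},
    {"dx": -0.002, "dy": 0, "dz": 0.234, "yaw": 0.001, "claw": 1}
  ]
}}

```text
time: 9.05
tool_pos: [0.4573, -0.0702, 0.0045]
tool_rot: [0.001, 0.99, 0.142, 0.002]
contact_force: [-1.2, 0.6, 6.1]
gripper_width: 0.508
grasp_force: 62.6
```

Run:
```python
from h import *
s=manip.state(); p=s['tool_pos']; print(p,s['grasp_force'])
print('tile offset along tool x', (np.array([.4569,-.0692])-p[:2])@[np.cos(.2855),np.sin(.2855)])
go(s,(p[0],p[1],.12,.2856),bw(-.01,-.055,.12))
```

```text
[ 0.4573 -0.0702  0.0045] 62.55654215812683
tile offset along tool x -0.00010043430163035454
dx 0.0007 dy 0.0004 dz -0.2310 yaw -0.0009  dist 0.115
dx 0.3249 dy 0.0562 dz -0.2299 yaw 0.2558  dist 0.201
```

Request:
{"op": "send_rows", "data": {
  "increments": [
    {"dx": 0, "dy": 0, "dz": -0.02, "yaw": 0, "claw": 1},
    {"dx": 0, "dy": 0, "dz": -0.12, "yaw": 0, "claw": 1},
    {"dx": 0, "dy": 0, "dz": -0.22, "yaw": 0, "claw": 1},
    {"dx": 0.325, "dy": 0.056, "dz": -0.23, "yaw": 0.256, "claw": 1},
    {"dx": 0.325, "dy": 0.056, "dz": -0.23, "yaw": 0.256, "claw": 1},
    {"dx": 0.325, "dy": 0.056, "dz": -0.23, "yaw": 0.256, "claw": 1},
    {"dx": 0.325, "dy": 0.056, "dz": -0.23, "yaw": 0.256, "claw": 1},
    {"dx": 0.325, "dy": 0.056, "dz": -0.23, "yaw": 0.256, "claw": 1},
    {"dx": 0.325, "dy": 0.056, "dz": -0.23, "yaw": 0.256, "claw": 1},
    {"dx": 0.325, "dy": 0.056, "dz": -0.23, "yaw": 0.256, "claw": 1}
  ]
}}

```text
time: 10.3
tool_pos: [0.6187, -0.0512, 0.1179]
tool_rot: [-0.0, 0.999, -0.05, -0.0]
contact_force: [0.1, -0.3, -0.7]
gripper_width: 0.508
grasp_force: 61.7
```

```bash
cat >> h.py <<'E'
def held(im,KC,s):
    v=s['tool_pos']
    m=max(blobs(im,(3,120,60),(14,255,255),3000),key=lambda c:-abs(c[:,0,0].mean()-320)+(c[:,0,1].max()>400)*100)
    P=m[:,0]; top=P[np.abs(P[:,0]-320)<40]; r=top[:,1].min()-.5
    a=plane(KC,(320,r),v[2]+.0115)[:2]
    print('held: far end beyond TCP along n',(a-v[:2])@N,'tcp board',v[:2]@N-.6328,v[:2]@T-.0654,'row',r,'cols',P[P[:,1]<r+20][:,0].min(),P[P[:,1]<r+20][:,0].max())
E
python3 - <<'E'
from h import *
s,im,KC=wtiles('w5.png'); print(s['tool_pos'],s['tool_rot']); held(im,KC,s)
go(s,bw(-.000,-.055,.06),bw(-.000,-.055,.0235),bw(.0135,-.055,.0235),bw(.0135,-.055,.13))
E
```

```text
tile [ 0.5563 -0.0456] 152.5365447998047 83.16763305664062 -0.10037334306259638
tile [0.6413 0.0633] 106.85707092285156 52.51668167114258 -0.09907305466036487
tile [0.702  0.0024] 118.40309143066406 18.172971725463867 1.4704880980209531
tile [ 0.69   -0.1195] 118.74817657470703 18.506776809692383 1.4623171203224263
[ 0.6187 -0.0512  0.1179] [-0.      0.9987 -0.05   -0.0001]
held: far end beyond TCP along n 0.04212571524737931 tcp board -0.012076402143955223 -0.05491100772190016 row 216.5 cols 255 384
dx 0.0242 dy 0.0002 dz 0.1158 yaw -0.0004  dist 0.059
dx 0.0242 dy 0.0002 dz 0.1888 yaw -0.0004  dist 0.095
dx 0.0512 dy 0.0001 dz 0.1888 yaw -0.0004  dist 0.098
dx 0.0511 dy 0.0001 dz -0.0242 yaw -0.0004  dist 0.028
```

View pics/w5.png

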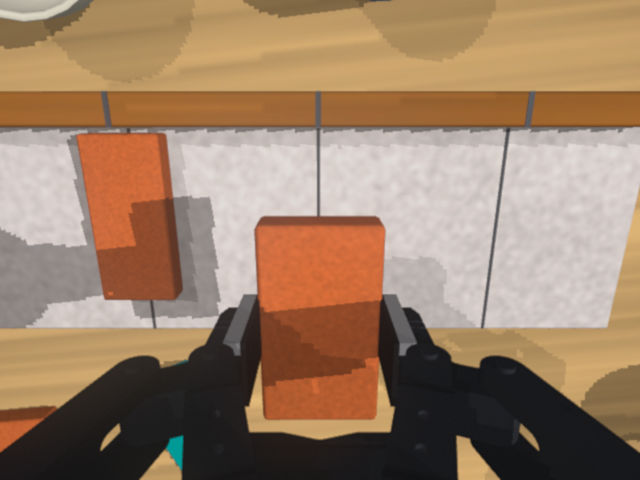

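Tile b at (130,215) stands square on its line with a gap of a few pixels to the batten. Held c is centred on its line (u about 318). Placing c.

Request:
{"op": "send_rows", "data": {
  "increments": [
    {"dx": 0.024, "dy": 0, "dz": 0.1, "yaw": 0, "claw": 1},
    {"dx": 0.024, "dy": 0, "dz": 0.16, "yaw": 0, "claw": 1},
    {"dx": 0.024, "dy": 0, "dz": 0.189, "yaw": 0, "claw": 1},
    {"dx": 0.024, "dy": 0, "dz": 0.189, "yaw": 0, "claw": 1},
    {"dx": 0.04, "dy": 0, "dz": 0.189, "yaw": 0, "claw": 1},
    {"dx": 0.05, "dy": 0, "dz": 0.189, "yaw": 0, "claw": 1},
    {"dx": 0.05, "dy": 0, "dz": 0.189, "yaw": 0, "claw": 1},
    {"dx": 0.05, "dy": 0, "dz": 0.19, "yaw": 0, "claw": -1},
    {"dx": 0.05, "dy": 0, "dz": 0.19, "yaw": 0, "claw": -1},
    {"dx": 0.05, "dy": 0, "dz": 0.19, "yaw": 0, "claw": -1},
    {"dx": 0.05, "dy": 0, "dz": 0.16, "yaw": 0, "claw": -1},
    {"dx": 0.05, "dy": 0, "dz": 0.08, "yaw": 0, "claw": -1},
    {"dx": 0.05, "dy": 0, "dz": -0.024, "yaw": 0, "claw": -1},
    {"dx": 0.05, "dy": 0, "dz": -0.024, "yaw": 0, "claw": -1}
  ]
}}

```text
time: 12.1
tool_pos: [0.6486, -0.0543, 0.1379]
tool_rot: [0.001, 0.999, -0.05, 0.006]
contact_force: [0.7, 0.2, -0.2]
gripper_width: 0.999
grasp_force: 0.0
```

Run:
```python
from h import *
s=manip.state(); print(s['tool_pos'])
# tile a: top estimate shifted by wrist-top difference
go(s,(.4415,.187,.13,.027))
st,im,KC=wtiles('w6.png',.034)
```

```text
[ 0.6486 -0.0543  0.1379]
dx -0.4603 dy -0.4391 dz 0.0095 yaw -0.0844  dist 0.318
tile [ 0.6449 -0.0542] 80.46186828613281 44.04425048828125 -0.09653839109288143
tile [0.6457 0.0544] 100.52314758300781 48.25940704345703 -0.09804374289904949
tile [ 0.6901 -0.115 ] 109.09635162353516 18.003873825073242 1.470808076825926
tile [ 0.7005 -0.0113] 91.8921127319336 17.992761611938477 1.4708079436678716
tile [0.711  0.0937] 76.9905776977539 17.987300872802734 1.4708163326253052
```

Request:
{"op": "send_rows", "data": {
  "increments": [
    {"dx": -0.46, "dy": -0.439, "dz": 0.01, "yaw": -0.084, "claw": -1},
    {"dx": -0.46, "dy": -0.439, "dz": 0.01, "yaw": -0.084, "claw": -1},
    {"dx": -0.46, "dy": -0.439, "dz": 0.01, "yaw": -0.084, "claw": -1},
    {"dx": -0.46, "dy": -0.439, "dz": 0.01, "yaw": -0.084, "claw": -1},
    {"dx": -0.46, "dy": -0.439, "dz": 0.01, "yaw": -0.084, "claw": -1},
    {"dx": -0.46, "dy": -0.439, "dz": 0.01, "yaw": -0.084, "claw": -1},
    {"dx": -0.46, "dy": -0.439, "dz": 0.01, "yaw": -0.084, "claw": -1},
    {"dx": -0.46, "dy": -0.439, "dz": 0.01, "yaw": -0.084, "claw": -1}
  ]
}}

```text
time: 13.15
tool_pos: [0.4382, 0.1869, 0.1248]
tool_rot: [0.0, 1.0, 0.012, -0.0]
contact_force: [-0.0, -0.9, -0.5]
gripper_width: 0.999
grasp_force: 0.0
```

Run:
```python
from h import *
s,im,KC=wtiles('w7.png'); print(s['tool_pos'])
go(s,(.4415,.187,.004,.027))
```

```text
tile [0.4417 0.1859] 119.8668212890625 45.19580841064453 -0.0001432780666466016
[0.4382 0.1869 0.1248]
dx 0.0066 dy -0.0002 dz 0.2415 yaw -0.0015  dist 0.121
```

Request:
{"op": "send_rows", "data": {
  "increments": [
    {"dx": 0.007, "dy": 0.002, "dz": 0.1, "yaw": 0.012, "claw": -1},
    {"dx": 0.007, "dy": 0.002, "dz": 0.18, "yaw": 0.012, "claw": -1},
    {"dx": 0.007, "dy": 0.002, "dz": 0.225, "yaw": 0.012, "claw": -1},
    {"dx": 0.007, "dy": 0.002, "dz": 0.242, "yaw": 0.012, "claw": -1},
    {"dx": 0.007, "dy": 0.002, "dz": 0.242, "yaw": 0.012, "claw": -1},
    {"dx": 0.007, "dy": 0.002, "dz": 0.242, "yaw": 0.012, "claw": 1},
    {"dx": 0.007, "dy": 0.002, "dz": 0.242, "yaw": 0.012, "claw": 1},
    {"dx": 0.007, "dy": 0.002, "dz": 0.242, "yaw": 0.012, "claw": 1},
    {"dx": 0.007, "dy": 0.002, "dz": 0.242, "yaw": 0.012, "claw": 1},
    {"dx": 0.007, "dy": 0.002, "dz": 0.242, "yaw": 0.012, "claw": 1},
    {"dx": 0.007, "dy": 0.002, "dz": 0.242, "yaw": 0.012, "claw": 1}
  ]
}}

```text
time: 14.58
tool_pos: [0.4422, 0.1872, 0.0053]
tool_rot: [-0.0, 1.0, 0.004, 0.001]
contact_force: [-0.8, -0.5, 6.3]
gripper_width: 0.506
grasp_force: 62.3
```

Run:
```python
from h import *
s=manip.state(); p=s['tool_pos']; print(p,s['grasp_force'])
go(s,(p[0],p[1],.12,.0),bw(-.03,.165,.12))
```

```text
[0.4422 0.1872 0.0053] 62.2822380065918
dx 0.0006 dy -0.0001 dz -0.2294 yaw 0.0057  dist 0.115
dx 0.3612 dy 0.0385 dz -0.2285 yaw 0.0720  dist 0.215
```

Request:
{"op": "send_rows", "data": {
  "increments": [
    {"dx": 0, "dy": 0, "dz": -0.02, "yaw": 0, "claw": 1},
    {"dx": 0, "dy": 0, "dz": -0.12, "yaw": 0, "claw": 1},
    {"dx": 0, "dy": 0, "dz": -0.22, "yaw": 0, "claw": 1},
    {"dx": 0.36, "dy": 0.038, "dz": -0.23, "yaw": 0.072, "claw": 1},
    {"dx": 0.36, "dy": 0.038, "dz": -0.23, "yaw": 0.072, "claw": 1},
    {"dx": 0.36, "dy": 0.038, "dz": -0.23, "yaw": 0.072, "claw": 1},
    {"dx": 0.36, "dy": 0.038, "dz": -0.23, "yaw": 0.072, "claw": 1},
    {"dx": 0.36, "dy": 0.038, "dz": -0.23, "yaw": 0.072, "claw": 1},
    {"dx": 0.36, "dy": 0.038, "dz": -0.23, "yaw": 0.072, "claw": 1},
    {"dx": 0.36, "dy": 0.038, "dz": -0.23, "yaw": 0.072, "claw": 1}
  ]
}}

```text
time: 15.82
tool_pos: [0.6201, 0.1697, 0.1191]
tool_rot: [-0.0, 0.999, -0.049, 0.0]
contact_force: [-0.2, 0.0, -2.0]
gripper_width: 0.506
grasp_force: 62.1
```

Run:
```python
from h import *
s,im,KC=wtiles('w8.png'); print(s['tool_pos'],s['tool_rot']); held(im,KC,s)
L=board(im,KC,(132,175),(318,)); P=L[0]; print('line board y',np.median(P@T)-.0654,len(P))
go(s,bw(-.016,.165,.06),bw(-.016,.165,.0235),bw(-.004,.165,.0235),bw(-.004,.165,.13))
```

```text
tile [0.5653 0.1745] 206.12489318847656 83.47611999511719 -0.09919875586381632
tile [0.6415 0.0517] 106.22994995117188 52.34185028076172 -0.09920035376047043
tile [0.7137 0.0993] 118.56781005859375 19.3507022857666 1.4715971714569163
tile [0.7245 0.2075] 91.11090087890625 19.350688934326172 1.4715983698794073
[0.6201 0.1697 0.1191] [-0.      0.9988 -0.0495  0.0001]
held: far end beyond TCP along n 0.060643269733678104 tcp board -0.03262044072999093 0.16502696213504786 row 160.5 cols 253 387
line board y 0.165415381096855 29
dx 0.0332 dy 0.0001 dz 0.1183 yaw 0.0003  dist 0.061
dx 0.0332 dy 0.0001 dz 0.1913 yaw 0.0003  dist 0.097
dx 0.0572 dy 0.0001 dz 0.1913 yaw 0.0003  dist 0.100
dx 0.0572 dy 0.0001 dz -0.0217 yaw 0.0003  dist 0.031
```

Request:
{"op": "send_rows", "data": {
  "increments": [
    {"dx": 0.033, "dy": 0, "dz": 0.1, "yaw": 0, "claw": 1},
    {"dx": 0.033, "dy": 0, "dz": 0.16, "yaw": 0, "claw": 1},
    {"dx": 0.033, "dy": 0, "dz": 0.19, "yaw": 0, "claw": 1},
    {"dx": 0.033, "dy": 0, "dz": 0.19, "yaw": 0, "claw": 1},
    {"dx": 0.045, "dy": 0, "dz": 0.19, "yaw": 0, "claw": 1},
    {"dx": 0.055, "dy": 0, "dz": 0.19, "yaw": 0, "claw": 1},
    {"dx": 0.055, "dy": 0, "dz": 0.19, "yaw": 0, "claw": 1},
    {"dx": 0.055, "dy": 0, "dz": 0.19, "yaw": 0, "claw": -1},
    {"dx": 0.055, "dy": 0, "dz": 0.19, "yaw": 0, "claw": -1},
    {"dx": 0.055, "dy": 0, "dz": 0.19, "yaw": 0, "claw": -1},
    {"dx": 0.055, "dy": 0, "dz": 0.16, "yaw": 0, "claw": -1},
    {"dx": 0.055, "dy": 0, "dz": 0.08, "yaw": 0, "claw": -1},
    {"dx": 0.055, "dy": 0, "dz": -0.024, "yaw": 0, "claw": -1},
    {"dx": 0.055, "dy": 0, "dz": -0.024, "yaw": 0, "claw": -1}
  ]
}}

```text
time: 17.62
tool_pos: [0.6527, 0.1672, 0.1392]
tool_rot: [-0.001, 0.999, -0.05, 0.006]
contact_force: [0.3, -0.7, 0.8]
gripper_width: 0.994
grasp_force: 0.0
```

Run:
```python
from h import *
st,im,KC=wtiles('w9.png',.034); print(st['tool_pos'])
for c in blobs(im,(3,120,60),(14,255,255),1500):
    p,w,h,a=rect(KC,c,.034); 
    if h>30: print('board',p@N-.6328,p@T-.0654,w,h,a-YAW)
# wand from the top view (fresh)
im=grab('top','top2.png')
C=cam('top')
for c in blobs(im,(4,140,90),(11,255,255),200): 
    p,w,h,a=rect(C,c,.034); print('top',p@N-.6328,p@T-.0654,w,h,a-YAW)
g=im[190:290,160:215]; cen=lambda c:(lambda m:np.array([m['m10'],m['m01']])/m['m00'])(cv2.moments(c))
q=[cen(c)+[160,190] for c in blobs(g,(0,0,0),(180,255,40),60)]; print(q)
for z in(.09,.08,): print([plane(C,x,z) for x in q])
```

```text
tile [0.6457 0.0596] 99.20665740966797 47.997764587402344 -0.09953724363836525
tile [0.6559 0.152 ] 196.67410278320312 136.19093322753906 1.494840975135019
[0.6527 0.1672 0.1392]
board 0.003746936581172089 0.05802721059641719 99.20665740966797 47.997764587402344 -3.7243638365241916e-05
board 0.004765028570819174 0.15097914777978133 196.67410278320312 136.19093322753906 1.5943409751350188
top 0.01071882079737152 -0.051994442888295765 78.73294830322266 43.50562286376953 0.013003856745588654
top 0.0008100523585268249 0.05815496199105692 98.78112030029297 43.40323257446289 -0.0017081109062812294
[array([188.9544, 272.6571]), array([181.7238, 208.0274])]
[array([0.4141, 0.362 , 0.09  ]), array([0.565, 0.385, 0.09 ])]
[array([0.4142, 0.3642, 0.08  ]), array([0.5662, 0.3874, 0.08  ])]
```

Run:
```python
from h import *
im=cv2.imread('pics/w9.png'); cv2.imwrite('pics/w9c.png',cv2.resize(im[80:330,180:500],(640,500)))
go(manip.state(),(.6527,.1672,.22,-.1),(.48,.372,.22,.15))
```

```text
dx 0.0073 dy -0.0017 dz -0.1740 yaw 0.0002  dist 0.087
dx -0.3772 dy -0.3749 dz -0.1749 yaw -0.1664  dist 0.280
```

View pics/w9c.png

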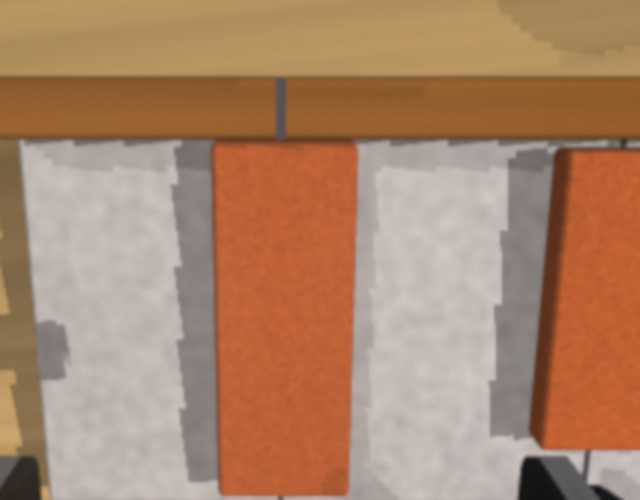

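Tile a lies square on its line, practically at the batten (crop 285 against the line at 281). b is to its right with a small gap. Now the wand.

Request:
{"op": "send_rows", "data": {
  "increments": [
    {"dx": 0.007, "dy": 0, "dz": -0.1, "yaw": 0, "claw": -1},
    {"dx": 0.007, "dy": 0, "dz": -0.175, "yaw": 0, "claw": -1},
    {"dx": -0.377, "dy": -0.375, "dz": -0.175, "yaw": -0.166, "claw": -1},
    {"dx": -0.377, "dy": -0.375, "dz": -0.175, "yaw": -0.166, "claw": -1},
    {"dx": -0.377, "dy": -0.375, "dz": -0.175, "yaw": -0.166, "claw": -1},
    {"dx": -0.377, "dy": -0.375, "dz": -0.175, "yaw": -0.166, "claw": -1},
    {"dx": -0.377, "dy": -0.375, "dz": -0.175, "yaw": -0.166, "claw": -1},
    {"dx": -0.377, "dy": -0.375, "dz": -0.175, "yaw": -0.166, "claw": -1},
    {"dx": -0.377, "dy": -0.375, "dz": -0.175, "yaw": -0.166, "claw": -1},
    {"dx": -0.377, "dy": -0.375, "dz": -0.175, "yaw": -0.166, "claw": -1}
  ]
}}

```text
time: 18.98
tool_pos: [0.4806, 0.3707, 0.2181]
tool_rot: [0.0, 0.997, 0.073, -0.0]
contact_force: [-0.2, -0.3, -0.2]
gripper_width: 1.004
grasp_force: 0.0
```

Run:
```python
from h import *
s=manip.state(); grab('wrist','w10.png'); print(s['tool_pos'],s['tool_rot']); np.save('w10.npy',np.r_[s['tool_pos'],s['tool_rot']])
```

```text
[0.4806 0.3707 0.2181] [ 0.0002  0.9973  0.0735 -0.0001]
```

View pics/w10.png

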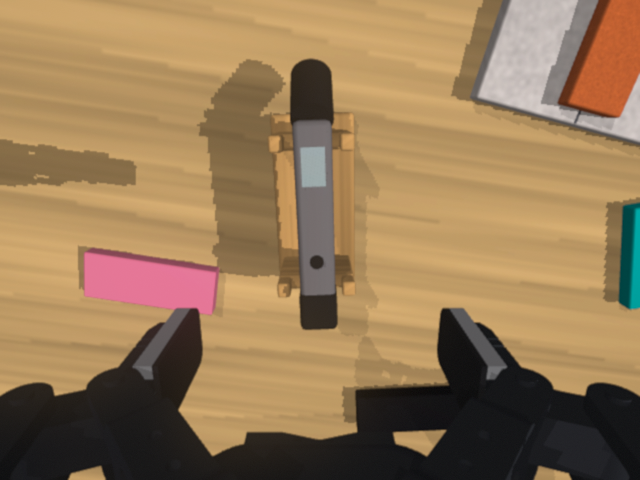

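Wrist view: the wand body runs from the tail edge (319,328) to the head joint (312,122), with the button at (317,262) and the screen at (313,167). Fork prongs are at (275,143), (347,143), (283,288) and (348,288).

```bash
cat >> h.py <<'E'
def load(f,p):
    v=np.load(p); st=dict(tool_pos=v[:3],tool_rot=v[3:]); return cv2.cvtColor(cv2.imread('pics/'+f),cv2.COLOR_BGR2RGB),cam('wrist',st)
def edges(im,rows,u0,u1):
    "mean left/right column of the grey body over rows"
    S=cv2.cvtColor(im,cv2.COLOR_RGB2HSV)[...,1].astype(int); o=[]
    for r in rows:
        k=np.where(S[r,u0:u1]<70)[0]; o.append((r,u0+k.min()-.5,u0+k.max()+.5))
    return np.array(o)
E
python3 - <<'E'
from h import *
im,KC=load('w10.png','w10.npy')
b=edges(im,list(range(200,245,5)),288,345); print(b[[0,-1]])
b2=edges(im,list(range(130,145,5)),288,345); b=np.vstack([b2,b])
mid=np.array([plane(KC,((l+r)/2,rr),.09)[:2] for rr,l,r in b])
wid=[np.linalg.norm(plane(KC,(l,rr),.09)-plane(KC,(r,rr),.09)) for rr,l,r in b]; print('widths',np.round(wid,4))
vx,vy,x,y=cv2.fitLine(mid.astype(np.float32),cv2.DIST_HUBER,0,1e-4,1e-4).ravel()
if vx<0: vx,vy=-vx,-vy
print('heading',np.arctan2(vy,vx),'pt',x,y)
a=np.array([vx,vy]); f=lambda uv,z=.09:(plane(KC,uv,z)[:2]-[x,y])@a
print('tail,joint,button,screen',f((319,328)),f((312,122)),f((317,262)),f((313,167)))
o=np.array([x,y])+a*(f((319,328))+.075); print('origin from tail',o)
# rest: prong centres at z=.076
for uv in((275,143),(347,143),(283,288),(348,288)): print('prong',plane(KC,uv,.076)[:2])
E
```

```text
[[200.  296.5 332.5]
 [240.  298.5 333.5]]
widths [0.0253 0.0254 0.0255 0.0245 0.0246 0.0247 0.0248 0.0242 0.025  0.0251
 0.0245 0.0246]
heading 0.17992431 pt 0.50154257 0.37659034
tail,joint,button,screen -0.1005521709739216 0.04852393714941689 -0.04766255483648933 0.019721673048498752
origin from tail [0.4764 0.372 ]
prong [0.5316 0.4084]
prong [0.5388 0.3594]
prong [0.4247 0.3899]
prong [0.432  0.3406]
```

Run:
```python
from h import *
go(manip.state(),(.4862,.3738,.15,.178))
```

```text
dx 0.0120 dy -0.0043 dz 0.1363 yaw -0.0205  dist 0.068
```

Request:
{"op": "send_rows", "data": {
  "increments": [
    {"dx": 0.012, "dy": -0.004, "dz": 0.08, "yaw": -0.02, "claw": -1},
    {"dx": 0.012, "dy": -0.004, "dz": 0.136, "yaw": -0.02, "claw": -1},
    {"dx": 0.012, "dy": -0.004, "dz": 0.136, "yaw": -0.02, "claw": -1},
    {"dx": 0.012, "dy": -0.004, "dz": 0.136, "yaw": -0.02, "claw": -1}
  ]
}}

```text
time: 19.52
tool_pos: [0.4862, 0.3748, 0.1517]
tool_rot: [-0.0, 0.996, 0.089, 0.001]
contact_force: [0.5, 0.1, 1.9]
gripper_width: 0.999
grasp_force: 0.0
```

Run:
```python
from h import *
s=manip.state(); im=grab('wrist','w11.png'); np.save('w11.npy',np.r_[s['tool_pos'],s['tool_rot']]); print(s['tool_pos'])
A=load('w10.png','w10.npy')[1]; KC=cam('wrist',s)
# screen centroids in both views
def scr(i):
    q=blobs(i,(85,10,140),(115,90,255),150); q=[c for c in q if abs(c[:,0,0].mean()-318)<25]; 
    return [(lambda m:np.array([m['m10'],m['m01']])/m['m00'])(cv2.moments(c)) for c in q]
i0=load('w10.png','w10.npy')[0]; a,b=scr(i0),scr(im); print(a,b)
if a and b: print('screen',tri(ray(A,a[0]),ray(KC,b[0])))
r0=int(b[0][1]) if b else 150
bb=edges(im,list(range(r0+50,r0+120,5)),270,370)
mid=np.array([plane(KC,((l+r)/2,rr),.09)[:2] for rr,l,r in bb]); print('width',np.mean([np.linalg.norm(plane(KC,(l,rr),.09)-plane(KC,(r,rr),.09)) for rr,l,r in bb]))
d=mid[0]-mid[-1]; print('heading',np.arctan2(d[1],d[0]),mid[[0,-1]])
go(s,(.4862,.3738,.057,.178))
```

```text
[0.4862 0.3748 0.1517]
[array([312.7547, 166.3066])] [array([319.4801, 194.2938])]
screen (array([0.5213, 0.3804, 0.0898]), np.float64(1.1897148375002883e-06))
width 0.024854867307971075
heading 0.17884631356773253 [[0.4951 0.3754]
 [0.4575 0.3686]]
dx -0.0006 dy 0.0021 dz 0.1894 yaw 0.0004  dist 0.095
```

Two views put the wand's top at 89.8 mm, as expected. Gripping.

Request:
{"op": "send_rows", "data": {
  "increments": [
    {"dx": 0, "dy": 0.002, "dz": 0.08, "yaw": 0, "claw": -1},
    {"dx": 0, "dy": 0.002, "dz": 0.15, "yaw": 0, "claw": -1},
    {"dx": 0, "dy": 0.002, "dz": 0.189, "yaw": 0, "claw": -1},
    {"dx": 0, "dy": 0.002, "dz": 0.189, "yaw": 0, "claw": -1},
    {"dx": 0, "dy": 0.002, "dz": 0.189, "yaw": 0, "claw": 1},
    {"dx": 0, "dy": 0.002, "dz": 0.189, "yaw": 0, "claw": 1},
    {"dx": 0, "dy": 0.002, "dz": 0.189, "yaw": 0, "claw": 1},
    {"dx": 0, "dy": 0.002, "dz": 0.189, "yaw": 0, "claw": 1},
    {"dx": 0, "dy": 0.002, "dz": 0.189, "yaw": 0, "claw": 1},
    {"dx": 0, "dy": 0.002, "dz": 0.189, "yaw": 0, "claw": 1},
    {"dx": 0, "dy": 0.002, "dz": 0.189, "yaw": 0, "claw": 1},
    {"dx": 0, "dy": 0.002, "dz": 0.189, "yaw": 0, "claw": 1}
  ]
}}

```text
time: 21.08
tool_pos: [0.4861, 0.3743, 0.057]
tool_rot: [-0.0, 0.996, 0.09, 0.001]
contact_force: [-0.2, -0.1, 5.2]
gripper_width: 0.296
grasp_force: 60.0
```

Run:
```python
from h import *
s=manip.state(); p=s['tool_pos']; print(p,s['tool_rot'],s['grasp_force'],s['gripper_width'])
a=np.array([np.cos(.178),np.sin(.178)]); print('origin ahead of tcp',(np.array([.4764,.372])-p[:2])@a,'z',.060-p[2])
# fresh check of the row from the top
im=grab('top','top3.png'); C=cam('top')
for c in blobs(im,(4,140,90),(11,255,255),200): 
    q,w,h,t=rect(C,c,.034); print('top',q@N-.6328,q@T-.0654,w,h,t-YAW)
```

```text
[0.4861 0.3743 0.057 ] [-0.0004  0.996   0.0895  0.0008] 59.98809278011322 0.2957240712938653
origin ahead of tcp -0.00990497734383214 z 0.0030451049185624274
top 0.01090288628968128 -0.05243057476705185 78.45674896240234 42.58517074584961 0.004827419566827279
top 0.0009348245935333344 0.05824334357197056 98.5401611328125 43.284645080566406 0.00043133955543436797
top -0.007168922116233323 0.16653826714318004 117.20741271972656 43.91362762451172 -0.002950875028966765
```

Run:
```python
from h import *
s=manip.state()
go(s,(*s['tool_pos'][:2],.17,.178),bw(-.0035-.1658,.165,.17),bw(-.0035-.1658,.165,.1165))
```

```text
dx 0.0004 dy -0.0002 dz -0.2261 yaw 0.0009  dist 0.113
dx -0.0717 dy 0.3752 dz -0.2264 yaw 0.1859  dist 0.222
dx -0.0718 dy 0.3753 dz -0.1194 yaw 0.1859  dist 0.200
```

Request:
{"op": "send_rows", "data": {
  "increments": [
    {"dx": 0, "dy": 0, "dz": -0.02, "yaw": 0, "claw": 1},
    {"dx": 0, "dy": 0, "dz": -0.08, "yaw": 0, "claw": 1},
    {"dx": 0, "dy": 0, "dz": -0.16, "yaw": 0, "claw": 1},
    {"dx": 0, "dy": 0, "dz": -0.226, "yaw": 0, "claw": 1},
    {"dx": -0.02, "dy": 0.1, "dz": -0.226, "yaw": 0.05, "claw": 1},
    {"dx": -0.04, "dy": 0.2, "dz": -0.226, "yaw": 0.1, "claw": 1},
    {"dx": -0.06, "dy": 0.3, "dz": -0.226, "yaw": 0.15, "claw": 1},
    {"dx": -0.072, "dy": 0.375, "dz": -0.226, "yaw": 0.186, "claw": 1},
    {"dx": -0.072, "dy": 0.375, "dz": -0.226, "yaw": 0.186, "claw": 1},
    {"dx": -0.072, "dy": 0.375, "dz": -0.18, "yaw": 0.186, "claw": 1},
    {"dx": -0.072, "dy": 0.375, "dz": -0.12, "yaw": 0.186, "claw": 1},
    {"dx": -0.072, "dy": 0.375, "dz": -0.12, "yaw": 0.186, "claw": 1},
    {"dx": -0.072, "dy": 0.375, "dz": -0.12, "yaw": 0.186, "claw": 1}
  ]
}}

```text
time: 22.75
tool_pos: [0.4837, 0.1835, 0.1166]
tool_rot: [-0.0, 0.999, -0.049, 0.0]
contact_force: [0.9, -0.7, -2.6]
gripper_width: 0.299
grasp_force: 59.7
```

Run:
```python
from h import *
s=manip.state(); p=s['tool_pos']; print(p,s['tool_rot'],s['grasp_force'],p[:2]@N-.6328+.1658,p[:2]@T-.0654)
im=grab('wrist','w12.png')
C=cam('top');t=grab('top','top4.png')
for c in blobs(t,(4,140,90),(11,255,255),200): 
    q,w,h,a=rect(C,c,.034); print('top',q@N-.6328,q@T-.0654,w,h,a-YAW)
```

```text
[0.4837 0.1835 0.1166] [-0.0002  0.9988 -0.0494  0.0003] 59.72823143005371 -0.00394075639683128 0.16527442688353045
top 0.010832135437303991 -0.05243091356349516 78.31513977050781 42.58517074584961 0.004827419566827279
top 0.0009487594874458827 0.058249377248436346 98.50406646728516 43.213932037353516 -0.0017081109062812294
top -0.006176344797230393 0.16658192109842507 116.63663482666016 44.22464370727539 -0.007400884052434359
```

View pics/w12.png

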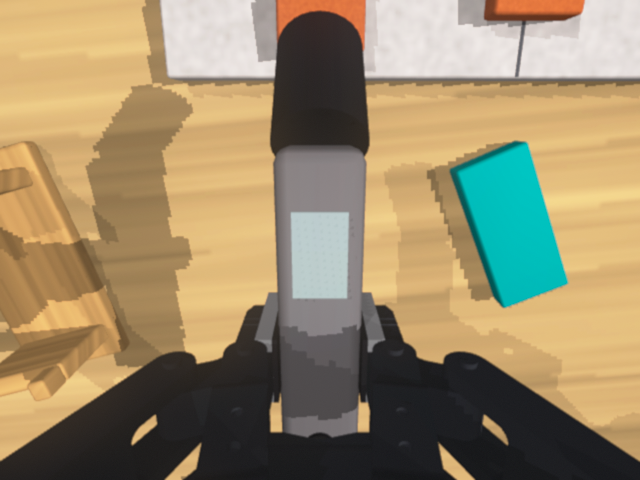

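The wand sits straight in the hand (u=320) and points at tile a. I'll hold it here.

Request:
{"op": "send_rows", "data": {
  "increments": [
    {"dx": 0, "dy": 0, "dz": 0, "yaw": 0, "claw": 1},
    {"dx": 0, "dy": 0, "dz": 0, "yaw": 0, "claw": 1},
    {"dx": 0, "dy": 0, "dz": 0, "yaw": 0, "claw": 1},
    {"dx": 0, "dy": 0, "dz": 0, "yaw": 0, "claw": 1},
    {"dx": 0, "dy": 0, "dz": 0, "yaw": 0, "claw": 1},
    {"dx": 0, "dy": 0, "dz": 0, "yaw": 0, "claw": 1},
    {"dx": 0, "dy": 0, "dz": 0, "yaw": 0, "claw": 1},
    {"dx": 0, "dy": 0, "dz": 0, "yaw": 0, "claw": 1},
    {"dx": 0, "dy": 0, "dz": 0, "yaw": 0, "claw": 1},
    {"dx": 0, "dy": 0, "dz": 0, "yaw": 0, "claw": 1},
    {"dx": 0, "dy": 0, "dz": 0, "yaw": 0, "claw": 1},
    {"dx": 0, "dy": 0, "dz": 0, "yaw": 0, "claw": 1},
    {"dx": 0, "dy": 0, "dz": 0, "yaw": 0, "claw": 1},
    {"dx": 0, "dy": 0, "dz": 0, "yaw": 0, "claw": 1}
  ]
}}

```text
time: 24.6
tool_pos: [0.4834, 0.1829, 0.1158]
tool_rot: [0.0, 0.999, -0.05, -0.0]
contact_force: [-0.5, 0.8, -2.0]
gripper_width: 0.296
grasp_force: 59.7
```

Run:
```python
from h import *
s=manip.state(); p=s['tool_pos']; KC=cam('wrist',s)
print('screen ahead of tcp',(plane(KC,(320,212),p[2]+.033)[:2]-p[:2])@N,(plane(KC,(320,298),p[2]+.033)[:2]-p[:2])@N,'width',np.linalg.norm(plane(KC,(292,212),p[2]+.033)-plane(KC,(349,212),p[2]+.033)),np.linalg.norm(plane(KC,(291,298),p[2]+.033)-plane(KC,(349,298),p[2]+.033)))
C=cam('top');t=grab('top','top5.png')
for c in blobs(t,(4,140,90),(11,255,255),200): 
    q,w,h,a=rect(C,c,.034); print('top',q@N-.6328,q@T-.0654,w,h,a-YAW)
go(s,bw(.0043-.1658,.055,.1165),bw(.0143-.1658,-.055,.1165))
```

```text
screen ahead of tcp 0.048744387659212005 0.022453813264280673 width 0.015913554741345818 0.017291149608084574
top 0.010902147110052551 -0.05229413963997052 78.45669555664062 42.85811233520508 0.004844730113913703
top 0.000948578408351719 0.05815472530626081 98.50406646728516 43.40323257446289 -0.0017081109062812294
top -0.006245813610079143 0.16653556070407716 116.60145568847656 43.91362762451172 -0.002950875028966765
dx 0.0170 dy 0.2192 dz -0.0014 yaw -0.0002  dist 0.110
dx 0.0370 dy 0.4392 dz -0.0014 yaw -0.0002  dist 0.220
```

Run:
```python
from h import *
s=manip.state(); p=s['tool_pos']; KC=cam('wrist',s)
im=cv2.cvtColor(cv2.imread('pics/w12.png'),cv2.COLOR_BGR2RGB); S=cv2.cvtColor(im,cv2.COLOR_RGB2HSV)
for r in(165,180,200,240,280,):
    k=np.where((S[r,255:385,1]<60)&(S[r,255:385,2]>60))[0]+255
    print(r,k.min(),k.max(),np.linalg.norm(plane(KC,(k.min()-.5,r),p[2]+.033)-plane(KC,(k.max()+.5,r),p[2]+.033)))
q=[c for c in blobs(im,(75,5,140),(115,90,255),1500) if abs(c[:,0,0].mean()-320)<25][0]
print(cv2.boundingRect(q)); P=q[:,0]
for r in(216,230,260,290): k=P[P[:,1]==r][:,0]; print(r,k.min(),k.max(),np.linalg.norm(plane(KC,(k.min()-.5,r),p[2]+.033)-plane(KC,(k.max()+.5,r),p[2]+.033)))
# side view from scene camera: wand head/tail
sc=grab('scene','scene2.png'); cv2.imwrite('pics/scene2c.png',cv2.resize(cv2.cvtColor(sc,cv2.COLOR_RGB2BGR)[130:290,250:450],(800,600)))
K=cam('scene'); h=np.array([*N,0]); o=p-.0099*h+[0,0,.003]
for nm,a,z in(('tailtop',-.075,.03),('tailbot',-.075,0),('fronttop',.075,.03),('lens',.105,-.015),('spot',.1757,-.0857)): print(nm,(proj(K,o+a*h+[0,0,z])-[250,130])*[4,3.75])
```

```text
165 274 365 0.024823968585645825
180 275 364 0.024547123193458524
200 275 364 0.024906509184127772
240 277 362 0.024517456523204587
280 278 361 0.0246921100117711
(290, 212, 59, 87)
216 290 348 0.016521101979128296
230 291 348 0.016411269096339456
260 292 347 0.016209329136717493
290 292 347 0.016590408599896637
tailtop [306.9014 165.9625]
tailbot [306.6148 193.4714]
fronttop [422.6529 290.4637]
lens [443.2876 356.9326]
spot [493.6782 479.1049]
```

View pics/scene2c.png

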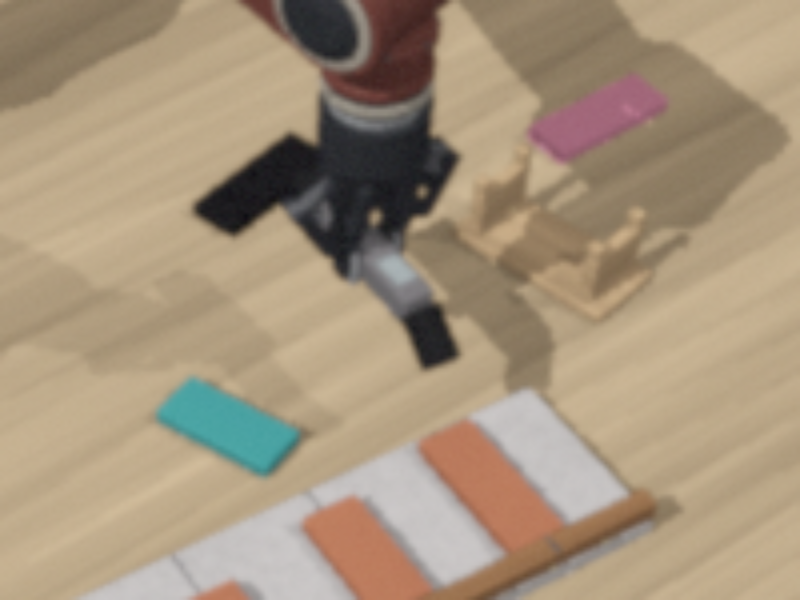

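Body width is constant along its length, so the wand is level. The scene crop shows the projected spot (494,479) on the middle of tile a (about 491,487). Next, tile b.

Request:
{"op": "send_rows", "data": {
  "increments": [
    {"dx": 0.008, "dy": 0.1, "dz": -0.001, "yaw": 0, "claw": 1},
    {"dx": 0.017, "dy": 0.2, "dz": -0.001, "yaw": 0, "claw": 1},
    {"dx": 0.017, "dy": 0.219, "dz": -0.001, "yaw": 0, "claw": 1},
    {"dx": 0.017, "dy": 0.219, "dz": -0.001, "yaw": 0, "claw": 1},
    {"dx": 0.017, "dy": 0.219, "dz": -0.001, "yaw": 0, "claw": 1},
    {"dx": 0.017, "dy": 0.219, "dz": -0.001, "yaw": 0, "claw": 1},
    {"dx": 0.017, "dy": 0.219, "dz": -0.001, "yaw": 0, "claw": 1},
    {"dx": 0.017, "dy": 0.219, "dz": -0.001, "yaw": 0, "claw": 1},
    {"dx": 0.017, "dy": 0.219, "dz": -0.001, "yaw": 0, "claw": 1},
    {"dx": 0.017, "dy": 0.219, "dz": -0.001, "yaw": 0, "claw": 1},
    {"dx": 0.017, "dy": 0.219, "dz": -0.001, "yaw": 0, "claw": 1},
    {"dx": 0.017, "dy": 0.219, "dz": -0.001, "yaw": 0, "claw": 1},
    {"dx": 0.017, "dy": 0.219, "dz": -0.001, "yaw": 0, "claw": 1},
    {"dx": 0.017, "dy": 0.219, "dz": -0.001, "yaw": 0, "claw": 1},
    {"dx": 0.017, "dy": 0.219, "dz": -0.001, "yaw": 0, "claw": 1},
    {"dx": 0.017, "dy": 0.219, "dz": -0.001, "yaw": 0, "claw": 1},
    {"dx": 0.017, "dy": 0.219, "dz": -0.001, "yaw": 0, "claw": 1},
    {"dx": 0.017, "dy": 0.219, "dz": -0.001, "yaw": 0, "claw": 1}
  ]
}}

```text
time: 26.95
tool_pos: [0.481, 0.0731, 0.1163]
tool_rot: [-0.0, 0.999, -0.05, 0.0]
contact_force: [0.4, 0.2, -2.2]
gripper_width: 0.299
grasp_force: 60.2
```

```bash
cat >> h.py <<'E'
def row(f):
    C=cam('top');t=grab('top',f)
    for c in blobs(t,(4,140,90),(11,255,255),200):
        q,w,h,a=rect(C,c,.034); q=q+N*.0035-T*.003; print('row x,y',q@N-.6328,q@T-.0654,w,h,a-YAW)
E
python3 - <<'E'
from h import *
s=manip.state(); p=s['tool_pos']; print('aim',p[:2]@N-.6328+.1658,p[:2]@T-.0654,p[2]-.0827)
row('top6.png'); go(s,bw(.0143-.1658,-.055,.1165))
E
```

```text
aim 0.004326028318217823 0.055104630227476345 0.033622672796563655
row x,y 0.014371817164854583 -0.05527541912237607 78.54569244384766 43.197933197021484 0.017658796014938444
row x,y 0.004404894201694098 0.05535575642532467 98.61456298828125 43.494483947753906 0.004931815481558827
row x,y -0.003512995280025688 0.16372624056606488 117.51864624023438 43.86332702636719 -0.002894682329966175
dx 0.0200 dy 0.2202 dz -0.0004 yaw -0.0002  dist 0.111
```

Request:
{"op": "send_rows", "data": {
  "increments": [
    {"dx": 0.01, "dy": 0.1, "dz": 0, "yaw": 0, "claw": 1},
    {"dx": 0.02, "dy": 0.2, "dz": 0, "yaw": 0, "claw": 1},
    {"dx": 0.02, "dy": 0.22, "dz": 0, "yaw": 0, "claw": 1},
    {"dx": 0.02, "dy": 0.22, "dz": 0, "yaw": 0, "claw": 1},
    {"dx": 0.02, "dy": 0.22, "dz": 0, "yaw": 0, "claw": 1},
    {"dx": 0.02, "dy": 0.22, "dz": 0, "yaw": 0, "claw": 1},
    {"dx": 0.02, "dy": 0.22, "dz": 0, "yaw": 0, "claw": 1},
    {"dx": 0.02, "dy": 0.22, "dz": 0, "yaw": 0, "claw": 1},
    {"dx": 0.02, "dy": 0.22, "dz": 0, "yaw": 0, "claw": 1},
    {"dx": 0.02, "dy": 0.22, "dz": 0, "yaw": 0, "claw": 1},
    {"dx": 0.02, "dy": 0.22, "dz": 0, "yaw": 0, "claw": 1},
    {"dx": 0.02, "dy": 0.22, "dz": 0, "yaw": 0, "claw": 1},
    {"dx": 0.02, "dy": 0.22, "dz": 0, "yaw": 0, "claw": 1},
    {"dx": 0.02, "dy": 0.22, "dz": 0, "yaw": 0, "claw": 1},
    {"dx": 0.02, "dy": 0.22, "dz": 0, "yaw": 0, "claw": 1},
    {"dx": 0.02, "dy": 0.22, "dz": 0, "yaw": 0, "claw": 1},
    {"dx": 0.02, "dy": 0.22, "dz": 0, "yaw": 0, "claw": 1},
    {"dx": 0.02, "dy": 0.22, "dz": 0, "yaw": 0, "claw": 1}
  ]
}}

```text
time: 29.25
tool_pos: [0.4799, -0.0374, 0.1163]
tool_rot: [0.0, 0.999, -0.05, -0.0]
contact_force: [0.1, 0.5, -2.1]
gripper_width: 0.291
grasp_force: 60.5
```

Run:
```python
from h import *
s=manip.state(); p=s['tool_pos']; print('aim',p[:2]@N-.6328+.1658,p[:2]@T-.0654,p[2]-.0827)
row('top7.png')
# back to rest: via high point; same TCP pose as at the grasp
go(s,(*p[:2],.17,YAW),(.4861,.3740,.17,.178),(.4861,.3740,.075,.178),(.4861,.3740,.0575,.178))
```

```text
aim 0.01428612498749865 -0.05489271050390747 0.033610507660813846
row x,y 0.01435232525453689 -0.0551262498344332 78.431640625 43.72987365722656 0.010806349372109642
row x,y 0.0043100523585266615 0.05515496199105692 98.78112030029297 43.40323257446289 -0.0017081109062812294
row x,y -0.003668922116233375 0.16353826714318004 117.20741271972656 43.91362762451172 -0.002950875028966765
dx -0.0000 dy 0.0000 dz -0.1074 yaw -0.0001  dist 0.054
dx -0.0696 dy -0.8198 dz -0.1074 yaw -0.1851  dist 0.415
dx -0.0696 dy -0.8198 dz 0.0826 yaw -0.1851  dist 0.413
dx -0.0696 dy -0.8198 dz 0.1176 yaw -0.1851  dist 0.416
```

Request:
{"op": "send_rows", "data": {
  "increments": [
    {"dx": 0, "dy": 0, "dz": -0.08, "yaw": 0, "claw": 1},
    {"dx": -0.01, "dy": -0.08, "dz": -0.13, "yaw": 0, "claw": 1},
    {"dx": -0.02, "dy": -0.2, "dz": -0.14, "yaw": -0.05, "claw": 1},
    {"dx": -0.03, "dy": -0.32, "dz": -0.14, "yaw": -0.1, "claw": 1},
    {"dx": -0.04, "dy": -0.44, "dz": -0.14, "yaw": -0.15, "claw": 1},
    {"dx": -0.05, "dy": -0.56, "dz": -0.14, "yaw": -0.185, "claw": 1},
    {"dx": -0.06, "dy": -0.68, "dz": -0.14, "yaw": -0.185, "claw": 1},
    {"dx": -0.062, "dy": -0.78, "dz": -0.14, "yaw": -0.185, "claw": 1},
    {"dx": -0.062, "dy": -0.82, "dz": -0.14, "yaw": -0.185, "claw": 1},
    {"dx": -0.062, "dy": -0.82, "dz": -0.06, "yaw": -0.185, "claw": 1},
    {"dx": -0.062, "dy": -0.82, "dz": 0, "yaw": -0.185, "claw": 1},
    {"dx": -0.062, "dy": -0.82, "dz": 0.02, "yaw": -0.185, "claw": 1},
    {"dx": -0.062, "dy": -0.82, "dz": 0.02, "yaw": -0.185, "claw": 1}
  ]
}}

```text
time: 30.92
tool_pos: [0.4899, 0.3731, 0.106]
tool_rot: [0.0, 0.996, 0.088, -0.0]
contact_force: [0.2, 0.5, -1.0]
gripper_width: 0.294
grasp_force: 60.5
```

Run:
```python
from h import *
s=manip.state(); print(s['tool_pos'])
go(s,(.490,.3747,.075,.178),(.490,.3747,.0575,.178),(.490,.3747,.2,.178))
```

```text
[0.4899 0.3731 0.106 ]
dx 0.0008 dy -0.0032 dz 0.0620 yaw -0.0006  dist 0.031
dx 0.0008 dy -0.0032 dz 0.0970 yaw -0.0006  dist 0.049
dx 0.0006 dy -0.0031 dz -0.1880 yaw -0.0006  dist 0.094
```

Request:
{"op": "send_rows", "data": {
  "increments": [
    {"dx": 0.001, "dy": -0.003, "dz": 0.03, "yaw": 0, "claw": 1},
    {"dx": 0.001, "dy": -0.003, "dz": 0.06, "yaw": 0, "claw": 1},
    {"dx": 0.001, "dy": -0.003, "dz": 0.085, "yaw": 0, "claw": 1},
    {"dx": 0.001, "dy": -0.003, "dz": 0.096, "yaw": 0, "claw": 1},
    {"dx": 0.001, "dy": -0.003, "dz": 0.096, "yaw": 0, "claw": 1},
    {"dx": 0.001, "dy": -0.003, "dz": 0.096, "yaw": 0, "claw": 1}
  ]
}}

```text
time: 31.68
tool_pos: [0.4903, 0.3754, 0.0585]
tool_rot: [-0.0, 0.996, 0.089, 0.0]
contact_force: [0.1, 0.6, -2.1]
gripper_width: 0.297
grasp_force: 60.7
```

Request:
{"op": "send_rows", "data": {
  "increments": [
    {"dx": 0, "dy": 0, "dz": 0.003, "yaw": 0, "claw": 1},
    {"dx": 0, "dy": 0, "dz": 0.003, "yaw": 0, "claw": 1},
    {"dx": 0, "dy": 0, "dz": 0.003, "yaw": 0, "claw": -1},
    {"dx": 0, "dy": 0, "dz": 0.003, "yaw": 0, "claw": -1},
    {"dx": 0, "dy": 0, "dz": 0.003, "yaw": 0, "claw": -1},
    {"dx": 0, "dy": 0, "dz": 0.003, "yaw": 0, "claw": -1},
    {"dx": 0, "dy": 0, "dz": 0.003, "yaw": 0, "claw": -1},
    {"dx": 0, "dy": 0, "dz": -0.05, "yaw": 0, "claw": -1},
    {"dx": 0, "dy": 0, "dz": -0.15, "yaw": 0, "claw": -1},
    {"dx": 0, "dy": 0, "dz": -0.25, "yaw": 0, "claw": -1},
    {"dx": 0, "dy": 0, "dz": -0.32, "yaw": 0, "claw": -1},
    {"dx": 0, "dy": 0, "dz": -0.32, "yaw": 0, "claw": -1},
    {"dx": 0, "dy": 0, "dz": -0.32, "yaw": 0, "claw": -1}
  ]
}}

```text
time: 33.3
tool_pos: [0.4896, 0.3749, 0.217]
tool_rot: [0.0, 0.996, 0.089, -0.001]
contact_force: [-0.2, 0.4, -0.9]
gripper_width: 0.997
grasp_force: 0.0
```

Run:
```python
from h import *
s=manip.state(); im=grab('wrist','w13.png'); KC=cam('wrist',s); print(s['tool_pos'],s['contact_force'])
q=[c for c in blobs(im,(85,10,140),(115,90,255),150) if abs(c[:,0,0].mean()-318)<60]
for c in q:
    m=cv2.moments(c); u=(m['m10']/m['m00'],m['m01']/m['m00']); P=plane(KC,u,.09); print(u,P,'shift vs start',P-[.5213,.3804,.09])
row('top8.png')
```

```text
[0.4896 0.3749 0.217 ] [-0.1561  0.3761 -0.9483]
(318.54725232934015, 173.9414337326488) [0.5257 0.3812 0.09  ] shift vs start [ 0.0044  0.0008 -0.    ]
row x,y 0.014478047682349282 -0.05529377362337412 78.60853576660156 42.85811233520508 0.004844463797804094
row x,y 0.004310233437620825 0.05524961393323245 98.78112030029297 43.213932037353516 -0.0017081109062812294
row x,y -0.003512817438918958 0.1636193912498476 117.51931762695312 44.07624816894531 -0.002940488700715088
```

View pics/w13.png

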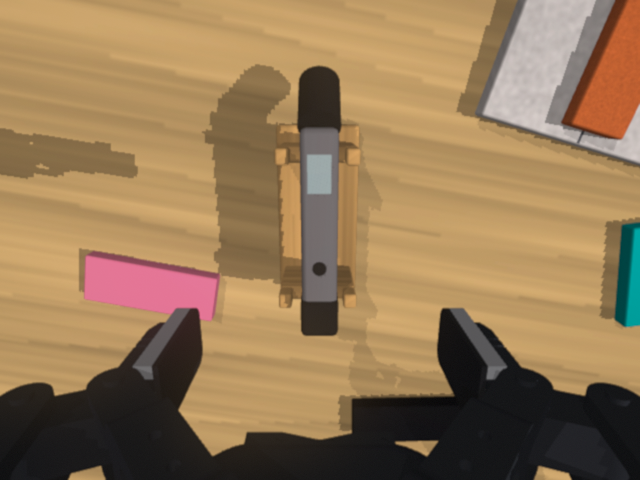

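The wand lies centred in the forks (body u=319, prongs at 281 and 351), the row is straight in the top view and the gripper is clear. Handing in.

```bash
python3 -c "
from plant import manip
print(manip.job_done())"
```

```text
the job is handed in; nothing more can be done
None
```

I handed the job in at about 33 s with no verdict returned: tiles a, b and c are square on their lines at the batten (d was absent), I held the wand's aim on each for over a second, and the wand is back in its forks.

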